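# Level the painting board under hand pressure

## Robot

A 7-joint arm with a two-finger parallel gripper is mounted at the origin on the work surface. World frame = base frame: x ahead of the robot, y to its left, z up, the work surface at z = 0. Lengths are in m, angles in degrees, forces in N, time in s.
With the tool pointing down it reaches from about 0.425 to 0.875 m from the base axis. Payload 4.7 kg.
Tool frame: the origin (TCP) lies midway between the tips of the shut fingers; the grasp point (between the pads) lies 19 mm behind it (pinch_z is the distance from the TCP to the grasp point, in m); z points along the fingers, y is the direction in which the jaws open and shut (so a half turn about z gives the same grasp; the last joint's range is limited). The gripper opens to 85 mm and grips with 20 to 120 N. Pads are 22 mm wide; open, the fingers measure 114 mm over their backs; the gripper's body (76 mm by 85 mm) begins 54 mm behind the grasp point. The pads swing forward as they close: fully open they stand 13 mm farther back than shut.
Start: joints at [66.068, 18.392, -4.016, 83.108, 1.295, 78.541, -3.26], TCP at [0.272, -0.59, 0.231] pointing down, gripper open.
Joint ranges: [-163.93, 163.93], [-17.29, 119.83], [-79.2, 71.16], [3.27, 140.29], [-89.18, 269.18], [5.43, 117.66], [-154.24, 154.24]. Speed limits (degrees/s): [147.25, 147.25, 180, 180, 180, 180, 180].

## Interface

Orientations are given as a 3x3 rotation matrix whose columns are the frame's x, y, z axes.
In Python, from cell import * gives the robot as it stands. The module is installed in compiled form; this text tells all that it offers.
- The arm moves only by the tool arm_command, never from a script. Its argument "steps" is a list of rows, each an object with "travel": the shift along the world's x, y, z in m, a list of three; "rotation": the turn, a rotation vector about the world's x, y, z in rad, a list of three. In form: [{"travel": [x, y, z], "rotation": [wx, wy, wz]}, ...]. A call has exactly 8 rows; each row is the pose to reach, as a shift and turn from the pose measured when the call began; what a row does not reach only later rows make up. A row lasts 1/12 s, in which the tool goes at most 41.7 mm and 7.16 degrees, less where a joint would pass 70% of its speed; a pose out of reach is approached as far as the arm can. A call with a gripper value outside its range is refused whole. "gripper" is the finger opening in m, from 0 to 0.0854, set as the call begins (left out, the last holds). The fingers move at their own pace and stop on an object; the grip force is fixed at half the most. Time passes only in rows, so rows that repeat a pose let the fingers close, or fill a call up. It gives the time, the measured TCP pose, the force and the opening at its end, in the units of the state.
- get_obs(): the state, without advancing time (a new reading comes with each control period).
- read_camera(name): name is "scene" or "top" or "wrist"; returns a dict with "pixels" (480x640x3 uint8, red, green, blue), "fx", "fy", "cx", "cy" (pixels), "dist_coeffs" ([k1, k2, p1, p2, k3] as OpenCV has them; the pictures are not rectified), "R" (3x3) and "t" (3): a world point X has camera coordinates R X + t; the wrist camera has in their place "T_tool_cam" (4x4, takes a point from camera to tool coordinates, whose origin is the TCP and whose axes are the flange's). Camera axes: x right, y down, z forward; pixel columns grow to the right and rows downward; lengths in m; the calibration is good to about 2 mm. A picture is of the moment at which its call begins: read the wrist's pose just before it. There is no depth.
- sign_off(): hands the job in, once; it reports no verdict.
Trained networks look in the newest picture that a camera, given by its name, has taken for a name from the list of things; names that differ only in an ending like _2 or _b are one class to them, and where a whole thing is asked for, a point or a joint stands for the part that bears it (a point fixed in the world has none). Each returns a list of dicts, best first, with "conf" (0 to 1); they miss things now and then, are a little off and sometimes report something else, mostly with a low value. They report only what shows in the picture. A call takes as long as a camera call. They do not tell look-alikes from the thing itself.
- look_for(camera, query): "location" ([x, y, z] in m, in world coordinates, good to about 4 mm: the middle of the surface that is visible of it).
The state is a dict: "clock": time; "qpos": joint angles; "qvel": joint speeds; "tau": joint torques, N m; "position": TCP position; "tcp_rot": TCP orientation; "force": force on the tool from outside, world axes, zero at the start; "moment": the same for the moment, N m; "grip_width": finger opening in m.
Only numpy, scipy, OpenCV 4.12 (cv2) and the standard library are available. Lean on these libraries where they do the work, as an engineer would, in place of code of your own. Each camera call takes 0.05 s, during which the arm holds its last target.

## Task

Level the little painting board so that wet paint will not run: lay the red spirit level upright on it, along the drawn line and centred on the cross mark, and turn the black knob of the levelling foot until the bubble sits centred between the two black rings while the level is pressed firmly down. The board is sprung and rides up off its foot when nobody leans on it, so the bubble counts only while the hand presses the level down so far that the board bears on its foot. Finish still pressing the level like that with the bubble centred, do not let go, and leave the spray can, the paint jar and the tape roll alone.

Things in the scene. Friction and masses are not known exactly. Their poses are not given: they have to be found in the camera images.
- level: Red spirit level with silver side bands, loose, 180 mm long (its x axis), 24 mm wide (y), 40 mm tall, about 250 g, standing upright on its sole. Origin: centre of its underside, z up. A green vial lies along x in an open recess (67 mm long, floor 31 mm above the underside) in the middle of its top; both ends beyond the recess (34 to 90 mm from the centre) have flat tops 40 mm above the underside, good for pressing on. Can be gripped across its 24 mm width.
- bubble (a joint): Place of the pale bubble (12 mm long) along the vial, in m along the level's own +x from the vial's middle, travel -0.024 to 0.024; 0 is centred between the two black rings (19 mm apart). It moves to the higher end, 10 mm for each degree of slope (0.573 m per rad of slope), and needs about 2 s to settle.
- board_mark (a point): Cross mark on the top of the pale wooden painting board (400 mm along its y, 150 mm wide along x, 12 mm thick, top about 48 mm above the table). The point lies on the board's top surface; its y axis runs along the drawn line, away from the levelling foot and towards the hinge (hinge line 135 mm from the mark at +y, 12 mm below the top), z is the board's up. The foot's knob stands 215 mm from the mark at -y.
- board (a joint): Play of the sprung board about its hinge, rad: 0 = pressed down, bearing on its foot; 0.012 = riding fully up at the foot end (as it does when nothing presses, with or without the level lying on it; that shifts the bubble 7 mm towards the foot). Pressing the level down with about 4 to 6 N closes it; from there it is a rigid stop.
- foot_grip (a point): Grip point of the levelling foot's black knob: a bar 42 mm long, 14 mm wide and 32 mm tall on a disc of 22 mm radius, over a brass disc; the point is on the vertical turning axis, 7 mm below the bar's top and 37 mm above the board's top. The bar's long direction is the point's x axis, so the fingers close along its y. The knob rides on the board.
- foot (a joint): Turn of the levelling foot, rad, 0 to 2.8, growing clockwise seen from above. Clockwise raises the foot end of the board by 0.0135 rad of slope per rad of turn (the pressed bubble moves 7.7 mm towards the foot per rad clockwise). It stays where it is left (0.15 N m friction). The table is uneven, so the setting that levels the board differs each time; at the start the foot end, pressed down, is always the low one and needs 0.5 to 1.6 rad clockwise.
- spray_can: Blue-labelled spray can, 66 mm wide, 170 mm tall, bystander; origin at the centre of its underside.
- paint_jar: Yellow paint jar, 68 mm wide, 75 mm tall, bystander; origin at the centre of its underside.
- tape_roll: Tan tape roll lying flat, 100 mm wide, 25 mm tall, bystander; origin at the centre of its underside.
Things that resemble listed ones, but are neither listed nor needed, are in the scene too. What is shaped like the level but blue, orange or yellow is not meant.

How it is judged:
By the outcome, as a careful person would: the job done as asked, in the order asked, and still so for the second after the job is handed in, while the arm keeps its last pose, push and grip.
It also fails if it takes over 72 s, if anything falls off the work surface, if the arm or the gripper's body presses on something with over 40 N, if the wrist force passes 120 N, or if a joint passes its speed limit or range.

## Working session

There is one attempt and no reset: what is moved stays moved. The work goes in short steps, Python scripts to look and compute and a tool call to move; the robot and the scene stay as the last step left them, time stands still between calls to the robot, and variables do not carry over. Pictures are saved under pics/ and viewed, and the job is handed in when it is done.

Besides the shell and the picture viewer there is one more tool, called after "Call:" by a JSON object that holds its "api" and its "payload". arm_command: Moves the arm, as the interface text tells. Its arguments: {"type":"object","properties":{"steps":{"type":"array","items":{"type":"object","properties":{"travel":{"type":"array","items":{"type":"number"}},"rotation":{"type":"array","items":{"type":"number"}}}}},"gripper":{"type":"number"}},"required":["steps"]}

```bash
mkdir -p pics; cat > h.py <<'E'
from cell import *
import numpy as np, cv2
def snap(n,f):
    c=read_camera(n); cv2.imwrite('pics/'+f,c['pixels'][:,:,::-1]); return c
def ray(c,uv):
    K=np.array([[c['fx'],0,c['cx']],[0,c['fy'],c['cy']],[0,0,1]])
    p=cv2.undistortPoints(np.array([[uv]],float),K,np.array(c['dist_coeffs'],float))[0,0]
    d=np.array([p[0],p[1],1.0])
    if 'R' in c and c['R'] is not None:
        R=np.array(c['R']);t=np.array(c['t']);return -R.T@t, R.T@d
    o=get_obs();Rt=np.array(o['tcp_rot']);T=np.array(c['T_tool_cam'])
    return np.array(o['position'])+Rt@T[:3,3], Rt@T[:3,:3]@d
def atz(c,uv,z):
    o,d=ray(c,uv); return o+d*(z-o[2])/d[2]
def pix(c,X):
    K=np.array([[c['fx'],0,c['cx']],[0,c['fy'],c['cy']],[0,0,1]])
    R=np.array(c['R']);t=np.array(c['t'],float)
    return cv2.projectPoints(np.array([X],float),cv2.Rodrigues(R)[0],t,K,np.array(c['dist_coeffs'],float))[0][0,0]
E
python3 - <<'E'
from h import *
np.set_printoptions(precision=4,suppress=True)
o=get_obs();print(o)
for n in ['scene','top','wrist']:
    c=snap(n,n+'0.png')
    for q in ['level','board_mark','foot_grip','board','foot','spray_can','paint_jar','tape_roll']:
        try: print(n,q,[(np.round(r['location'],3).tolist(),round(r['conf'],2)) for r in look_for(n,q)])
        except Exception as e: print(n,q,e)
E
```

```text
{'clock': 0.0, 'qpos': array([66.0662, 18.4385, -4.0142, 83.1763,  1.2967, 78.5404, -3.2605]), 'qvel': array([ 0.0569, -0.0886,  0.0295, -0.0371, -0.0234, -0.0427,  0.0107]), 'tau': array([ -0.0001, -49.3589,  -0.3824, -31.433 ,   0.013 ,   0.0115,
        -0.    ]), 'position': array([ 0.2717, -0.5899,  0.2302]), 'tcp_rot': array([[ 0.9082,  0.4185, -0.0009],
       [ 0.4185, -0.9082,  0.0017],
       [-0.0001, -0.0019, -1.    ]]), 'force': array([ 0.2103, -0.4332,  0.308 ]), 'moment': array([-0.0673,  0.0052,  0.0391]), 'grip_width': 0.08517495939484823}
scene level [([0.444, -0.294, 0.032], 0.9), ([0.485, -0.48, 0.031], 0.9), ([0.332, -0.652, 0.032], 0.74), ([0.241, -0.278, 0.028], 0.72), ([0.558, 0.035, 0.049], 0.71)]
scene board_mark [([0.56, 0.033, 0.05], 0.63), ([0.442, -0.294, 0.032], 0.53)]
scene foot_grip [([0.582, -0.109, 0.074], 0.58), ([0.789, 0.005, 0.114], 0.39)]
scene board [([0.558, 0.032, 0.049], 0.73)]
scene foot [([0.583, -0.107, 0.075], 0.76)]
scene spray_can []
scene paint_jar [([0.368, 0.195, 0.053], 0.87), ([0.56, 0.032, 0.052], 0.71)]
scene tape_roll [([0.732, -0.271, 0.023], 0.76)]
top level [([0.441, -0.287, 0.041], 0.91), ([0.224, -0.27, 0.039], 0.65), ([0.34, -0.624, 0.043], 0.63), ([0.477, -0.469, 0.042], 0.59)]
top board_mark [([0.55, 0.063, 0.049], 0.75)]
top foot_grip [([0.578, -0.097, 0.064], 0.5)]
top board [([0.546, 0.064, 0.045], 0.91)]
top foot [([0.58, -0.1, 0.06], 0.48)]
top spray_can [([0.767, 0.027, 0.161], 0.9), ([0.36, 0.214, 0.075], 0.2)]
top paint_jar [([0.358, 0.212, 0.074], 0.66)]
top tape_roll [([0.732, -0.268, 0.026], 0.8)]
wrist level [([0.331, -0.634, 0.04], 0.87), ([0.289, -0.283, 0.014], 0.72)]
wrist board_mark []
wrist foot_grip []
wrist board []
wrist foot []
wrist spray_can []
wrist paint_jar []
wrist tape_roll []
```

View pics/scene0.png

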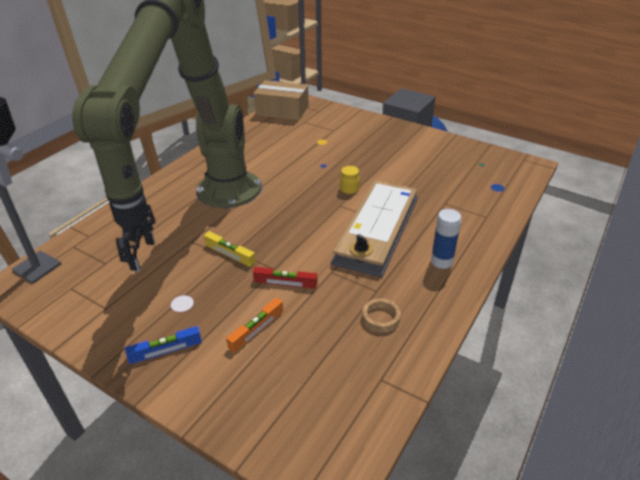

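View pics/top0.png

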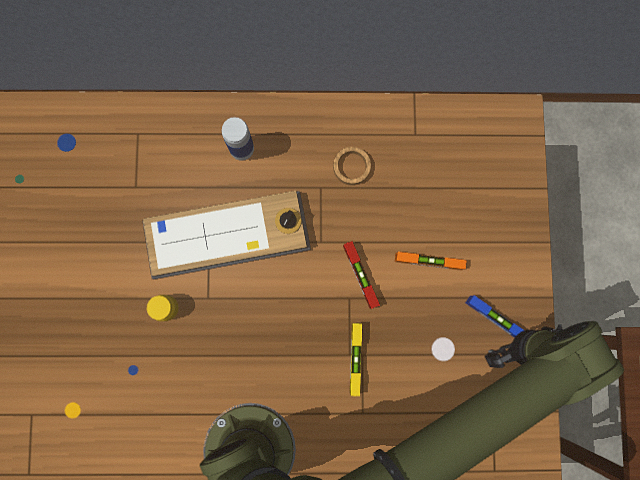

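View pics/wrist0.png

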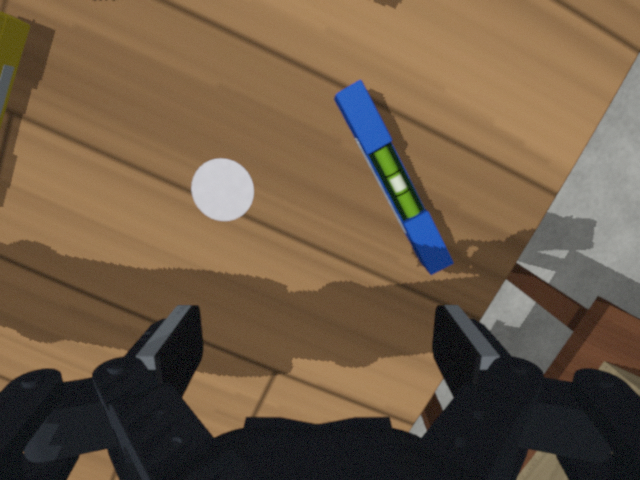

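```bash
python3 - <<'E'
from h import *
np.set_printoptions(precision=4,suppress=True)
c=read_camera('top'); im=c['pixels']
cv2.imwrite('pics/crop1.png',cv2.resize(im[130:330,130:530],None,fx=2,fy=2,interpolation=cv2.INTER_CUBIC)[:,:,::-1])
a=im.astype(int); m=((a[:,:,0]>110)&(a[:,:,1]<50)&(a[:,:,2]<60)).astype(np.uint8)
m[:,:320]=0;m[:,400:]=0;m[:230]=0;m[320:]=0
p=cv2.findNonZero(m); r=cv2.minAreaRect(p);print(r)
b=cv2.boxPoints(r); B=[atz(c,q,.04) for q in b];print(b,np.array(B)); 
B=np.array(B)
print('centre',B.mean(0),[np.linalg.norm(B[i]-B[(i+1)%4]) for i in range(4)])
for n,q in dict(mark=(206,236),l0=(162,244),l1=(258,227)).items(): print(n,atz(c,q,.049))
print('knob',atz(c,(289,219),.09))
E
```

```text
((361.1649475097656, 274.37115478515625), (69.85581970214844, 9.95039176940918), 66.03751373291016)
[[342.433  244.4743]
 [351.5258 240.433 ]
 [379.8969 304.2681]
 [370.8041 308.3093]] [[ 0.5186 -0.2382  0.04  ]
 [ 0.5291 -0.2617  0.04  ]
 [ 0.3652 -0.3327  0.04  ]
 [ 0.355  -0.3093  0.04  ]]
centre [ 0.442  -0.2855  0.04  ] [np.float64(0.025799603309955586), np.float64(0.17863667526519028), np.float64(0.025492873374449016), np.float64(0.178407689206116)]
mark [0.5391 0.1109 0.049 ]
l0 [0.5184 0.2222 0.049 ]
l1 [ 0.5625 -0.0213  0.049 ]
knob [ 0.5767 -0.1018  0.09  ]
```

View pics/crop1.png

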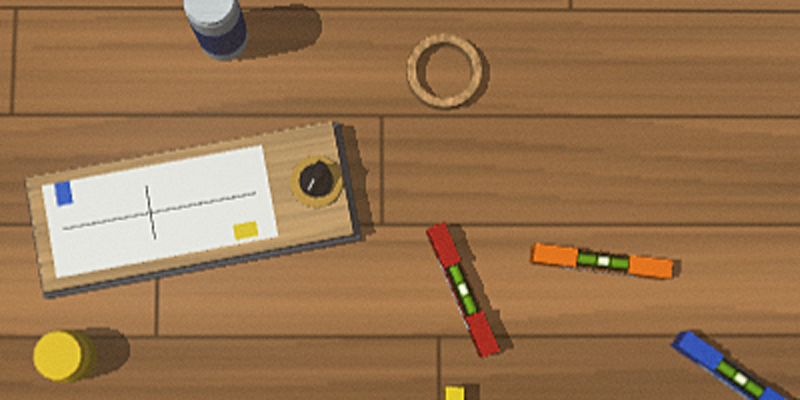

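```bash
python3 - <<'E'
from h import *
np.set_printoptions(precision=4,suppress=True)
c=read_camera('wrist');print(c['T_tool_cam'],c['fx'],c['fy'],c['cx'],c['cy'],get_obs()['clock'])
E
```

```text
[[-0.0011 -0.9628 -0.2702  0.0687]
 [ 1.     -0.0014  0.001   0.0001]
 [-0.0014 -0.2702  0.9628 -0.1423]
 [ 0.      0.      0.      1.    ]] 390.5199664685423 390.5199664685423 317.286639113671 243.98664427390437 1.45
```

Call:
{"api": "arm_command", "payload": {"steps": [{"travel": [0.02,0.037,0],"rotation": [0,0,-0.01]},{"travel": [0.04,0.074,0],"rotation": [0,0,-0.02]},{"travel": [0.06,0.11,-0.005],"rotation": [0,0,-0.02]},{"travel": [0.08,0.147,-0.01],"rotation": [0,0,-0.02]},{"travel": [0.1,0.184,-0.02],"rotation": [0,0,-0.02]},{"travel": [0.12,0.22,-0.03],"rotation": [0,0,-0.02]},{"travel": [0.14,0.255,-0.04],"rotation": [0,0,-0.02]},{"travel": [0.16,0.285,-0.05],"rotation": [0,0,-0.02]}]}}

```text
clock: 2.12
position: [0.4326, -0.3034, 0.1815]
tcp_rot: [[0.916, 0.4, 0.001], [0.4, -0.916, -0.001], [0.0, 0.001, -1.0]]
force: [2.1, -0.7, -1.3]
grip_width: 0.0854
```

```bash
cat > lev.py <<'E'
from h import *
import sys
np.set_printoptions(precision=4,suppress=True)
c=snap('wrist',sys.argv[1]); z=float(sys.argv[2]); o=get_obs();print(o['clock'],o['position'],o['force'])
a=c['pixels'].astype(int); m=((a[:,:,0]>90)&(a[:,:,1]<0.35*a[:,:,0])&(a[:,:,2]<0.4*a[:,:,0])).astype(np.uint8)
n,l,s,_=cv2.connectedComponentsWithStats(m)
P=[]
for i in range(1,n):
    if s[i,4]>150: print(s[i])
m=np.isin(l,[i for i in range(1,n) if s[i,4]>150]).astype(np.uint8)
b=cv2.boxPoints(cv2.minAreaRect(cv2.findNonZero(m)));print(b)
B=np.array([atz(c,q,z) for q in b]);print(B,B.mean(0),[np.linalg.norm(B[i]-B[(i+1)%4]) for i in range(4)])
e=B[0]-B[1];f=B[1]-B[2];e=e if np.linalg.norm(e)>np.linalg.norm(f) else f
print('ang',np.degrees(np.arctan2(e[1],e[0])))
E
python3 lev.py w1.png 0.04
```

```text
2.1667 [ 0.4374 -0.2938  0.1793] [ 3.2147  6.717  -1.1165]
[ 284   78   33   83 2569]
[ 285  249   30   67 1856]
[[284.  78.]
 [316.  78.]
 [316. 315.]
 [284. 315.]]
[[ 0.5254 -0.2293  0.04  ]
 [ 0.5342 -0.249   0.04  ]
 [ 0.3748 -0.3204  0.04  ]
 [ 0.3644 -0.2974  0.04  ]] [ 0.4497 -0.274   0.04  ] [np.float64(0.021654590813720356), np.float64(0.1746656895554455), np.float64(0.02530086307034207), np.float64(0.17483149253541336)]
ang 24.12988399542683
```

View pics/w1.png

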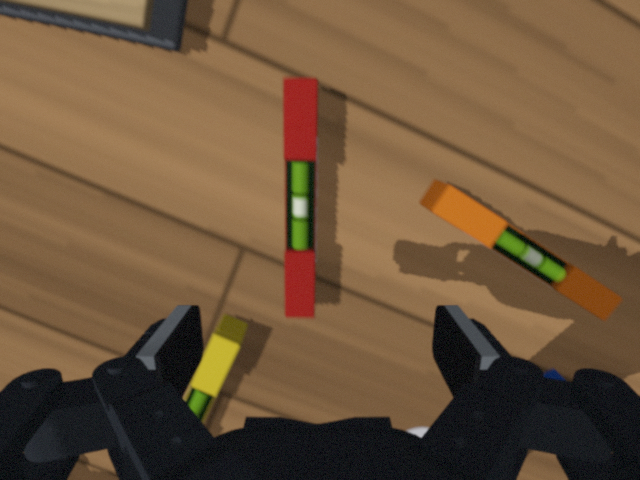

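Call:
{"api": "arm_command", "payload": {"steps": [{"travel": [0.002,0.004,-0.02],"rotation": [0,0,0]},{"travel": [0.005,0.008,-0.045],"rotation": [0,0,0]},{"travel": [0.006,0.009,-0.07],"rotation": [0,0,0]},{"travel": [0.006,0.009,-0.085],"rotation": [0,0,0]},{"travel": [0.006,0.009,-0.09],"rotation": [0,0,0]},{"travel": [0.006,0.009,-0.09],"rotation": [0,0,0]},{"travel": [0.006,0.009,-0.09],"rotation": [0,0,0]},{"travel": [0.006,0.009,-0.09],"rotation": [0,0,0]}]}}

```text
clock: 2.83
position: [0.4443, -0.2856, 0.0908]
tcp_rot: [[0.912, 0.41, 0.003], [0.41, -0.912, 0.005], [0.005, -0.003, -1.0]]
force: [0.3, -0.9, 0.7]
grip_width: 0.0857
```

```bash
python3 lev.py w2.png 0.04
```

```text
2.8833 [ 0.4443 -0.2855  0.0908] [-0.4345  0.9331  0.201 ]
[ 296   94   51  118 5485]
[ 294  329   43   87 3417]
[[284.0095 414.2769]
 [297.7094  92.3281]
 [346.4934  94.404 ]
 [332.7935 416.3529]]
[[ 0.3544 -0.3044  0.04  ]
 [ 0.5212 -0.2412  0.04  ]
 [ 0.5297 -0.2624  0.04  ]
 [ 0.3649 -0.3314  0.04  ]] [ 0.4425 -0.2848  0.04  ] [np.float64(0.17833680782413003), np.float64(0.02285525702491741), np.float64(0.17857565203353226), np.float64(0.028894619262456823)]
ang -159.22227607190152
```

View pics/w2.png

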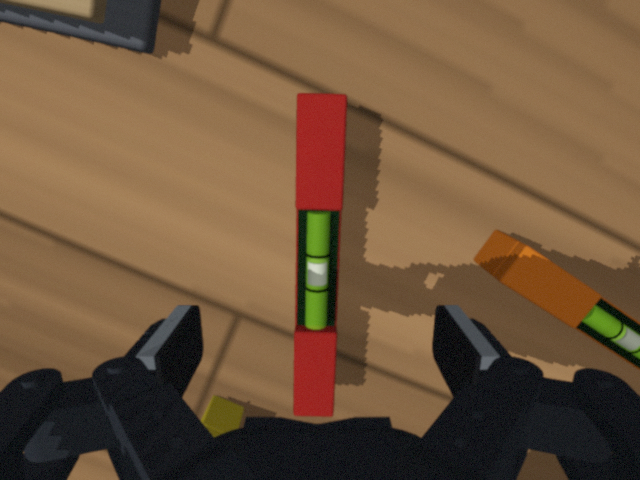

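Call:
{"api": "arm_command", "payload": {"steps": [{"travel": [-0.001,0.0,-0.02],"rotation": [0,0,-0.01]},{"travel": [-0.002,0.0005,-0.045],"rotation": [0,0,-0.01]},{"travel": [-0.002,0.0005,-0.065],"rotation": [0,0,-0.01]},{"travel": [-0.002,0.0005,-0.078],"rotation": [0,0,-0.01]},{"travel": [-0.002,0.0005,-0.082],"rotation": [0,0,-0.01]},{"travel": [-0.002,0.0005,-0.083],"rotation": [0,0,-0.01]},{"travel": [-0.002,0.0005,-0.083],"rotation": [0,0,-0.01]},{"travel": [-0.002,0.0005,-0.083],"rotation": [0,0,-0.01]}]}}

```text
clock: 3.55
position: [0.4433, -0.2857, 0.0092]
tcp_rot: [[0.916, 0.401, 0.006], [0.401, -0.916, 0.003], [0.006, -0.001, -1.0]]
force: [-0.3, -0.2, 0.2]
grip_width: 0.0854
```

Call:
{"api": "arm_command", "payload": {"steps": [{"travel": [0,0,0],"rotation": [0,0,0]},{"travel": [0,0,0],"rotation": [0,0,0]},{"travel": [0,0,0],"rotation": [0,0,0]},{"travel": [0,0,0],"rotation": [0,0,0]},{"travel": [0,0,0],"rotation": [0,0,0]},{"travel": [0,0,0],"rotation": [0,0,0]},{"travel": [0,0,0],"rotation": [0,0,0]},{"travel": [0,0,0],"rotation": [0,0,0]}], "gripper": 0.015}}

```text
clock: 4.22
position: [0.4436, -0.2859, 0.0097]
tcp_rot: [[0.916, 0.401, 0.006], [0.401, -0.916, 0.003], [0.007, -0.0, -1.0]]
force: [0.1, 1.2, 3.5]
grip_width: 0.0232
```

```bash
python3 - <<'E'
from h import *
o=get_obs();print(o['grip_width'],o['position'],o['tcp_rot'],o['qpos'],o['force']);snap('wrist','w3.png')
E
```

```text
0.02317494448957651 [ 0.44364253 -0.28589189  0.00966393] [[ 9.16065009e-01  4.00983212e-01  6.11252776e-03]
 [ 4.00973147e-01 -9.16085389e-01  2.84526201e-03]
 [ 6.74049967e-03 -1.55485479e-04 -9.99977270e-01]] [ 45.07789183  17.33030886 -16.73102901 112.92048741   5.98593115
  50.36779979 -41.10127128] [0.06356307 1.20026334 3.52942186]
```

View pics/w3.png

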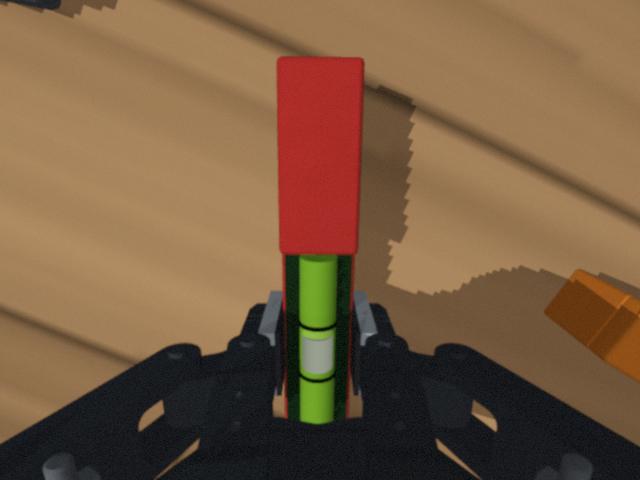

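```bash
python3 - <<'E'
from h import *
c=read_camera('wrist'); print(atz(c,(317,353),.037), c['fx'])
t=read_camera('top')
m=np.array(t['pixels'])[190:285,140:320]; cv2.imwrite('pics/crop2.png',cv2.resize(m,None,fx=4,fy=4,interpolation=cv2.INTER_CUBIC)[:,:,::-1])
E
```

```text
[ 0.44231735 -0.28656409  0.037     ] 390.5199664685423
```

View pics/crop2.png

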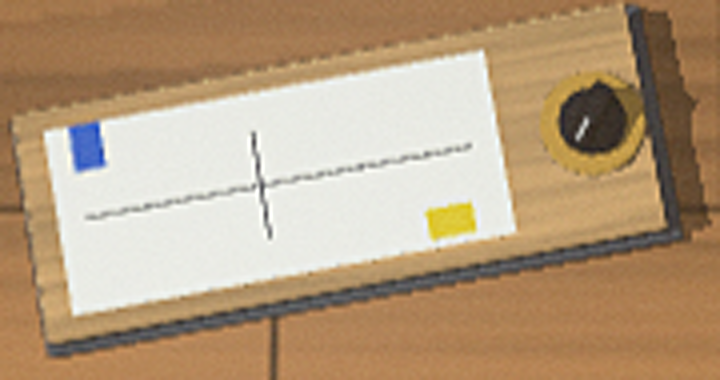

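Call:
{"api": "arm_command", "payload": {"steps": [{"travel": [0,0,0.02],"rotation": [0,0,0]},{"travel": [0,0,0.05],"rotation": [0,0,0]},{"travel": [0.0,0.015,0.08],"rotation": [0,0,0.08]},{"travel": [0.01,0.04,0.11],"rotation": [0,0,0.19]},{"travel": [0.02,0.075,0.13],"rotation": [0,0,0.3]},{"travel": [0.03,0.11,0.14],"rotation": [0,0,0.41]},{"travel": [0.04,0.148,0.14],"rotation": [0,0,0.52]},{"travel": [0.05,0.186,0.14],"rotation": [0,0,0.63]}]}}

```text
clock: 5.03
position: [0.4937, -0.0986, 0.1498]
tcp_rot: [[0.5, 0.866, 0.004], [0.866, -0.5, 0.005], [0.006, 0.001, -1.0]]
force: [1.3, 0.6, -2.5]
grip_width: 0.0225
```

Call:
{"api": "arm_command", "payload": {"steps": [{"travel": [0.01,0.02,0],"rotation": [0,0,0.11]},{"travel": [0.02,0.04,0],"rotation": [0,0,0.22]},{"travel": [0.03,0.06,0],"rotation": [0,0,0.33]},{"travel": [0.04,0.08,0],"rotation": [0,0,0.44]},{"travel": [0.05,0.1,0],"rotation": [0,0,0.55]},{"travel": [0.06,0.12,0],"rotation": [0,0,0.65]},{"travel": [0.061,0.12,0],"rotation": [0,0,0.7]},{"travel": [0.061,0.12,0],"rotation": [0,0,0.7]}]}}

```text
clock: 5.7
position: [0.5541, 0.0233, 0.1485]
tcp_rot: [[-0.18, 0.984, -0.003], [0.984, 0.18, 0.008], [0.008, -0.001, -1.0]]
force: [0.4, 0.1, -2.3]
grip_width: 0.0227
```

Call:
{"api": "arm_command", "payload": {"steps": [{"travel": [0,0,0],"rotation": [0,0,0]},{"travel": [0,0,0],"rotation": [0,0,0]},{"travel": [0,0,0],"rotation": [0,0,0]},{"travel": [0,0,0],"rotation": [0,0,0]},{"travel": [0,0,0],"rotation": [0,0,0]},{"travel": [0,0,0],"rotation": [0,0,0]},{"travel": [0,0,0],"rotation": [0,0,0]},{"travel": [0,0,0],"rotation": [0,0,0]}]}}

```text
clock: 6.37
position: [0.5541, 0.0232, 0.1486]
tcp_rot: [[-0.179, 0.984, -0.002], [0.984, 0.179, 0.008], [0.008, -0.001, -1.0]]
force: [0.4, 0.6, -2.2]
grip_width: 0.0228
```

```bash
python3 - <<'E'
from h import *
o=get_obs();print(o['clock'],o['grip_width'],o['position'],o['tcp_rot'],o['qpos'],o['force']);snap('wrist','w4.png')
E
```

```text
6.3667 0.022776090893436768 [0.55410917 0.02315746 0.14857676] [[-0.1794775   0.983759   -0.00246023]
 [ 0.9837308   0.17949118  0.00752491]
 [ 0.00784429 -0.00106965 -0.99996866]] [ 28.55600203  13.51454452 -37.74302279 101.73891028   8.40446295
  67.79429937  -1.27791401] [ 0.40159008  0.61695528 -2.19675624]
```

View pics/w4.png

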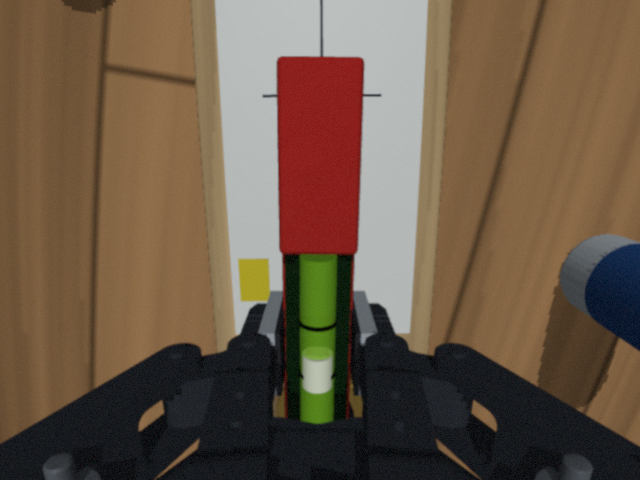

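```bash
python3 - <<'E'
from h import *
np.set_printoptions(precision=4,suppress=True)
c=read_camera('wrist'); a=c['pixels'].astype(int).sum(2)
for y in (3,10,20,30,40,50): 
    w=400-np.clip(a[y,305:340],0,400); print(y,305+(w*np.arange(35)).sum()/max(1,w.sum()), end=' ')
print()
for x in (268,272,275,367,371,375,378):
    w=400-np.clip(a[85:107,x],0,400); print(x,85+(w*np.arange(22)).sum()/max(1,w.sum()), end=' ')
print()
f=lambda u,v:atz(c,(u,v),.0485)
print(f(321,5),f(322,50),f(264,96),f(380,95.5),f(322,95.7))
d=f(321,5)-f(322,50);print(np.degrees(np.arctan2(d[1],d[0])))
d=f(380,95.5)-f(264,96);print(np.degrees(np.arctan2(d[1],d[0]))+90)
o=get_obs();T=np.array(o['tcp_rot']);p=o['position']
print('level centre est', atz(c,(317,353),.149-.0097+.037), atz(c,(320.5,57),.149-.0097+.04))
E
```

```text
3 321.05882352941177 10 321.1677419354839 20 321.0886075949367 30 321.15976331360946 40 321.28163265306125 50 321.2955465587045 
268 95.53571428571429 272 95.53900709219857 275 95.55102040816327 367 94.78819444444444 371 94.8556338028169 375 94.86868686868686 378 94.88448844884488 
[0.5313 0.1617 0.0485] [0.5362 0.1383 0.0485] [0.5071 0.1074 0.0485] [0.5743 0.1199 0.0485] [0.5407 0.1136 0.0485]
101.77598576936136
100.54068161639772
level centre est [0.5548 0.0215 0.1763] [0.5397 0.1101 0.1793]
```

Call:
{"api": "arm_command", "payload": {"steps": [{"travel": [-0.003,0.02,0],"rotation": [0,0,0.002]},{"travel": [-0.008,0.05,0],"rotation": [0,0,0.004]},{"travel": [-0.013,0.08,0],"rotation": [0,0,0.004]},{"travel": [-0.0146,0.0908,-0.02],"rotation": [0,0,0.004]},{"travel": [-0.0146,0.0908,-0.045],"rotation": [0,0,0.004]},{"travel": [-0.0146,0.0908,-0.07],"rotation": [0,0,0.004]},{"travel": [-0.0146,0.0908,-0.083],"rotation": [0,0,0.004]},{"travel": [-0.0146,0.0908,-0.085],"rotation": [0,0,0.004]}]}}

```text
clock: 7.13
position: [0.5373, 0.1134, 0.0607]
tcp_rot: [[-0.183, 0.983, -0.008], [0.983, 0.184, 0.007], [0.008, -0.007, -1.0]]
force: [0.0, -0.0, -2.9]
grip_width: 0.0227
```

Call:
{"api": "arm_command", "payload": {"steps": [{"travel": [0,0,0],"rotation": [0,0,0]},{"travel": [0,0,-0.001],"rotation": [0,0,0]},{"travel": [0,0,-0.002],"rotation": [0,0,0]},{"travel": [0,0,-0.003],"rotation": [0,0,0]},{"travel": [0,0,-0.004],"rotation": [0,0,0]},{"travel": [0,0,-0.005],"rotation": [0,0,0]},{"travel": [0,0,-0.005],"rotation": [0,0,0]},{"travel": [0,0,-0.005],"rotation": [0,0,0]}]}}

```text
clock: 7.8
position: [0.5382, 0.1132, 0.057]
tcp_rot: [[-0.183, 0.983, -0.006], [0.983, 0.183, 0.007], [0.008, -0.005, -1.0]]
force: [-1.7, -1.5, 5.1]
grip_width: 0.0228
```

```bash
python3 - <<'E'
from h import *
o=get_obs();print(o['clock'],o['grip_width'],o['position'],o['tcp_rot'],o['qpos'],o['force'],o['moment']);snap('wrist','w5.png')
E
```

```text
7.8 0.02276488058838015 [0.53823445 0.1132492  0.05697636] [[-0.18315355  0.98306499 -0.00616515]
 [ 0.98305422  0.18319341  0.00667589]
 [ 0.00769225 -0.00483796 -0.99995871]] [ 19.61283424  19.81753958 -39.17682367 107.0471975   14.01193142
  58.34669001 -14.81558841] [-1.69766031 -1.48789706  5.05128803] [-0.1584582   0.27083822 -0.01362307]
```

View pics/w5.png

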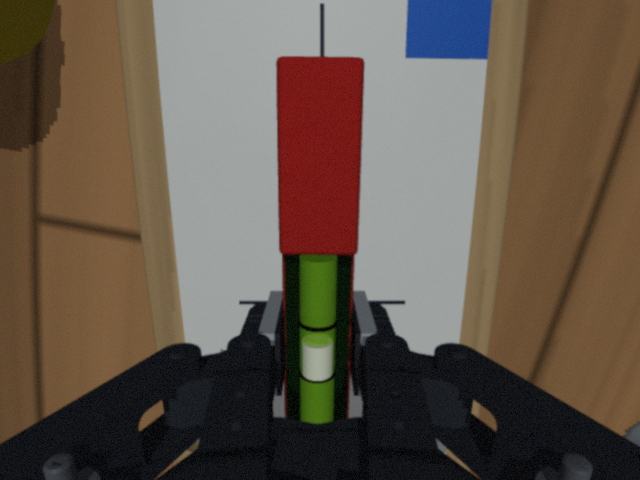

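```bash
cat > chk.py <<'E'
from h import *
np.set_printoptions(precision=4,suppress=True)
E
python3 - <<'E'
from chk import *
c=read_camera('wrist')
o=get_obs();T=np.array(o['tcp_rot']);p=o['position'];print(o['clock'])
f=lambda u,v,z:(T.T@(atz(c,(u,v),z)-p))
print('tool frame: mark arms',f(245,301.5,.0475),f(400,301.5,.0475),'line',f(322,8,.0475),f(322,50,.0475),'vialmid',f(317,353,.0475+.037),'tip',f(320.5,57,.0875),'corner',f(279,57,.0875),f(363,57,.0875),f(280,253,.0875),f(357.5,253,.0875))
a=c['pixels'].astype(int).sum(2)
for y in (8,20,30,40,50): 
    w=400-np.clip(a[y,305:340],0,400); print(y,305+(w*np.arange(35)).sum()/max(1,w.sum()), end=' ')
E
```

```text
7.9
tool frame: mark arms [ 0.0002 -0.0302  0.0096] [0.0003 0.0353 0.0093] line [0.1119 0.0022 0.0103] [0.0979 0.0022 0.0102] vialmid [-0.0018  0.0003 -0.0275] tip [ 0.0883  0.0014 -0.0298] corner [ 0.0884 -0.0097 -0.0298] [ 0.0883  0.0127 -0.0299] [ 0.0338 -0.0107 -0.0302] [ 0.0339  0.0125 -0.0303]
8 321.5793357933579 20 321.6362467866324 30 321.694087403599 40 321.70988446726574 50 321.6931818181818
```

Call:
{"api": "arm_command", "payload": {"steps": [{"travel": [0,0,0.003],"rotation": [0,0,0]},{"travel": [0,0,0.005],"rotation": [0,0,0]},{"travel": [0.0006,0.0012,0.005],"rotation": [0,0,0.009]},{"travel": [0.0011,0.0023,0.005],"rotation": [0,0,0.009]},{"travel": [0.0011,0.0023,0.005],"rotation": [0,0,0.009]},{"travel": [0.0011,0.0023,0.003],"rotation": [0,0,0.009]},{"travel": [0.0011,0.0023,0.001],"rotation": [0,0,0.009]},{"travel": [0.0011,0.0023,0.0],"rotation": [0,0,0.009]}]}}

```text
clock: 8.57
position: [0.5393, 0.1154, 0.0571]
tcp_rot: [[-0.192, 0.981, -0.007], [0.981, 0.192, 0.006], [0.007, -0.005, -1.0]]
force: [-2.1, -1.3, 5.8]
grip_width: 0.023
```

```bash
cat > c2.py <<'E'
from chk import *
c=read_camera('wrist')
o=get_obs();T=np.array(o['tcp_rot']);p=o['position'];print(o['clock'],p,T,o['force'])
a=c['pixels'].astype(int).sum(2)
X=[]
for y in (8,20,30,40,50): 
    w=400-np.clip(a[y,305:340],0,400); X.append(305+(w*np.arange(35)).sum()/max(1,w.sum()))
print(X)
for x in (245,250,255,382,390,398):
    w=400-np.clip(a[285:320,x],0,400); print(x,285+(w*np.arange(35)).sum()/max(1,w.sum()),end=' ')
m=c['pixels'].astype(int); r=(m[:,:,0]>90)&(m[:,:,1]<0.35*m[:,:,0])
for y in (70,100,150,200,240):
    q=np.where(r[y,240:400])[0]; print(y,240+q.min(),240+q.max(),end=' ')
E
python3 c2.py
```

```text
8.6167 [0.5393 0.1154 0.0571] [[-0.1918  0.9814 -0.0066]
 [ 0.9814  0.1919  0.0063]
 [ 0.0074 -0.0053 -1.    ]] [-2.4624 -0.775   4.7187]
[np.float64(305.0), np.float64(320.2623169107856), np.float64(320.273572377158), np.float64(320.0735632183908), np.float64(319.9065789473684)]
245 306.8265179677819 250 312.2744417949274 255 311.96478312773576 382 312.56042031523646 390 306.9923273657289 398 306.9361963190184 70 278 362 100 278 361 150 279 359 200 279 357 240 280 356
```

Call:
{"api": "arm_command", "payload": {"steps": [{"travel": [0,0,0],"rotation": [0,0,0]},{"travel": [0,0,0],"rotation": [0,0,0]},{"travel": [0,0,0],"rotation": [0,0,0]},{"travel": [0,0,0.005],"rotation": [0,0,0]},{"travel": [0,0,0.02],"rotation": [0,0,0]},{"travel": [0,0,0.045],"rotation": [0,0,0]},{"travel": [0,0,0.075],"rotation": [0,0,0]},{"travel": [0,0,0.09],"rotation": [0,0,0]}], "gripper": 0.06}}

```text
clock: 9.28
position: [0.5407, 0.1162, 0.1507]
tcp_rot: [[-0.192, 0.981, -0.002], [0.981, 0.192, 0.007], [0.007, -0.001, -1.0]]
force: [1.1, 1.0, 1.1]
grip_width: 0.0601
```

Call:
{"api": "arm_command", "payload": {"steps": [{"travel": [0.003,-0.017,0],"rotation": [0,0,0]},{"travel": [0.006,-0.034,0],"rotation": [0,0,0]},{"travel": [0.009,-0.05,0],"rotation": [0,0,0]},{"travel": [0.011,-0.059,0],"rotation": [0,0,0]},{"travel": [0.011,-0.059,0],"rotation": [0,0,0]},{"travel": [0.011,-0.059,0],"rotation": [0,0,0]},{"travel": [0.011,-0.059,0],"rotation": [0,0,0]},{"travel": [0.011,-0.059,0],"rotation": [0,0,0]}], "gripper": 0.0}}

```text
clock: 9.95
position: [0.5514, 0.0587, 0.1507]
tcp_rot: [[-0.194, 0.981, -0.003], [0.981, 0.194, 0.008], [0.008, -0.001, -1.0]]
force: [0.1, 0.1, -0.6]
grip_width: 0.0001
```

```bash
python3 c2.py; python3 - <<'E'
from chk import *
o=get_obs();print(o['position'],o['force'],o['grip_width'])
snap('wrist','w6.png')
E
```

```text
10.0 [0.5515 0.0586 0.1507] [[-0.1942  0.981  -0.0026]
 [ 0.9809  0.1942  0.0076]
 [ 0.0079 -0.0011 -1.    ]] [0.0402 0.175  0.6112]
[np.float64(322.1214066051611), np.float64(321.96622354856214), np.float64(322.1214651225424), np.float64(321.9557827645731), np.float64(321.907436501702)]
245 313.25853658536585 250 313.33089133089135 255 313.1317365269461 382 285.0 390 285.0 398 285.0 70 294 339 [0.5515 0.0586 0.1507] [0.0402 0.175  0.6112] -0.00022190659367282839Traceback (most recent call last):
  File "c2.py", line 13, in <module>
    q=np.where(r[y,240:400])[0]; print(y,240+q.min(),240+q.max(),end=' ')
                                             ~~~~~^^
    return umr_minimum(a, axis, None, out, keepdims, initial, where)
ValueError: zero-size array to reduction operation minimum which has no identity
```

View pics/w6.png

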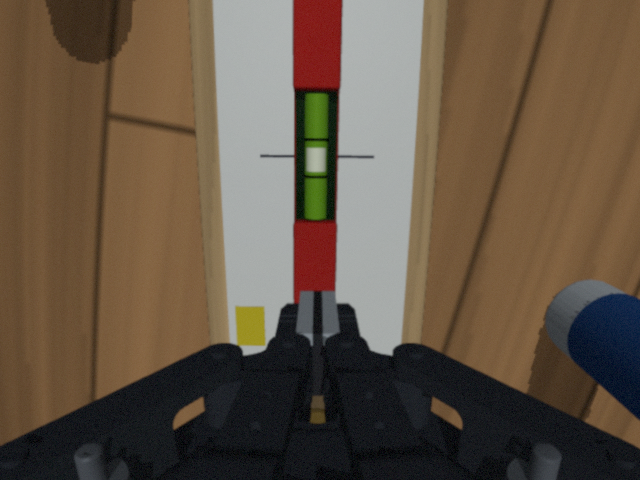

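```bash
python3 - <<'E'
from chk import *
c=read_camera('wrist')
o=get_obs();T=np.array(o['tcp_rot']);p=o['position'];print(o['clock'])
f=lambda u,v,z:(T.T@(atz(c,(u,v),z)-p))[:2]
print('mark',f(262,156,.048),f(373,156.8,.048))
print('rings',f(317,139.5,.085),f(317,177.5,.085),'recess ends',f(317,89,.0885),f(317,220.5,.0885))
print('sides',f(293.5,85,.0885),f(341,85,.0885),f(293.5,226,.0885),f(336,226,.0885))
cv2.imwrite('pics/w6c.png',cv2.resize(c['pixels'][0:320,240:400],None,fx=1.8*1.0,fy=1.8)[:,:,::-1])
E
```

```text
10.1
mark [ 0.0555 -0.0337] [0.055  0.0347]
rings [0.0657 0.0002] [0.0462 0.0002] recess ends [0.0901 0.0003] [0.0237 0.0002]
sides [ 0.0921 -0.0113] [0.092  0.0121] [ 0.0207 -0.0124] [0.0207 0.0104]
```

View pics/w6c.png

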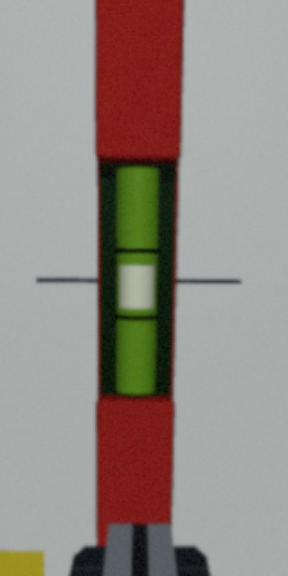

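```bash
python3 - <<'E'
from chk import *
im=cv2.imread('pics/w6.png')[:,:,::-1].astype(int)
import h
c=read_camera('wrist')
o=get_obs();T=np.array(o['tcp_rot']);p=o['position'];print(o['clock'])
f=lambda u,v,z:(T.T@(atz(c,(u,v),z)-p))[:2]
r=(im[:,:,0]>90)&(im[:,:,1]<0.4*im[:,:,0])
ps=[]
for y in list(range(5,86,10))+list(range(228,285,8)):
    q=np.where(r[y,270:360])[0]+270
    A,B=f(q.min()-.5,y,.0885),f(q.max()+.5,y,.0885)
    print(y,q.min(),q.max(),A,B,(A+B)/2)
    ps.append((A+B)/2)
ps=np.array(ps);print(np.polyfit(ps[:,0],ps[:,1],1))
E
```

```text
10.15
5 294 340 [ 0.1284 -0.0108] [0.1283 0.0115] [0.1283 0.0003]
15 294 340 [ 0.1239 -0.0109] [0.1239 0.0115] [0.1239 0.0003]
25 294 340 [ 0.1195 -0.011 ] [0.1195 0.0116] [0.1195 0.0003]
35 294 340 [ 0.115 -0.011] [0.115  0.0116] [0.115  0.0003]
45 294 339 [ 0.1105 -0.0111] [0.1105 0.0112] [0.1105 0.0001]
55 294 339 [ 0.1059 -0.0111] [0.1059 0.0112] [0.1059 0.0001]
65 294 339 [ 0.1014 -0.0112] [0.1013 0.0113] [0.1013 0.    ]
75 294 339 [ 0.0967 -0.0113] [0.0967 0.0113] [0.0967 0.    ]
85 294 338 [ 0.0921 -0.0113] [0.092  0.0109] [ 0.092  -0.0002]
228 294 335 [ 0.0196 -0.0125] [0.0196 0.0101] [ 0.0196 -0.0012]
236 294 335 [ 0.0151 -0.0125] [0.0151 0.0102] [ 0.0151 -0.0012]
244 295 334 [ 0.0107 -0.0121] [0.0106 0.0097] [ 0.0107 -0.0012]
252 295 334 [ 0.0061 -0.0121] [0.0061 0.0097] [ 0.0061 -0.0012]
260 295 334 [ 0.0015 -0.0122] [0.0015 0.0098] [ 0.0015 -0.0012]
268 295 334 [-0.0031 -0.0123] [-0.0031  0.0098] [-0.0031 -0.0012]
276 295 334 [-0.0078 -0.0124] [-0.0078  0.0099] [-0.0078 -0.0012]
284 295 333 [-0.0126 -0.0125] [-0.0126  0.0094] [-0.0126 -0.0015]
[ 0.0129 -0.0013]
```

Call:
{"api": "arm_command", "payload": {"steps": [{"travel": [-0.001,0,-0.02],"rotation": [0,0,0]},{"travel": [-0.001,0,-0.04],"rotation": [0,0,0]},{"travel": [-0.001,0,-0.054],"rotation": [0,0,0]},{"travel": [-0.001,0,-0.059],"rotation": [0,0,0]},{"travel": [-0.001,0,-0.061],"rotation": [0,0,0]},{"travel": [-0.001,0,-0.063],"rotation": [0,0,0]},{"travel": [-0.001,0,-0.065],"rotation": [0,0,0]},{"travel": [-0.001,0,-0.066],"rotation": [0,0,0]}]}}

```text
clock: 10.82
position: [0.5513, 0.0578, 0.086]
tcp_rot: [[-0.193, 0.981, -0.001], [0.981, 0.193, 0.007], [0.007, 0.0, -1.0]]
force: [-3.1, -1.3, 12.8]
grip_width: -0.0001
```

```bash
python3 - <<'E'
from chk import *
o=get_obs();print(o['clock'],o['position'],o['force'],o['moment'])
E
```

```text
10.8167 [0.5513 0.0578 0.086 ] [-3.0818 -1.2528 12.8254] [-0.2474  0.7858  0.0408]
```

Call:
{"api": "arm_command", "payload": {"steps": [{"travel": [0,0,-0.0013],"rotation": [0,0,0]},{"travel": [0,0,-0.0013],"rotation": [0,0,0]},{"travel": [0,0,-0.0013],"rotation": [0,0,0]},{"travel": [0,0,-0.0013],"rotation": [0,0,0]},{"travel": [0,0,-0.0013],"rotation": [0,0,0]},{"travel": [0,0,-0.0013],"rotation": [0,0,0]},{"travel": [0,0,-0.0013],"rotation": [0,0,0]},{"travel": [0,0,-0.0013],"rotation": [0,0,0]}]}}

```text
clock: 11.48
position: [0.5518, 0.0578, 0.0862]
tcp_rot: [[-0.193, 0.981, 0.0], [0.981, 0.193, 0.006], [0.006, 0.001, -1.0]]
force: [-3.3, -0.6, 6.5]
grip_width: 0.0002
```

Call:
{"api": "arm_command", "payload": {"steps": [{"travel": [0,0,-0.0013],"rotation": [0,0,0]},{"travel": [0,0,-0.0013],"rotation": [0,0,0]},{"travel": [0,0,-0.0013],"rotation": [0,0,0]},{"travel": [0,0,-0.0013],"rotation": [0,0,0]},{"travel": [0,0,-0.0013],"rotation": [0,0,0]},{"travel": [0,0,-0.0013],"rotation": [0,0,0]},{"travel": [0,0,-0.0013],"rotation": [0,0,0]},{"travel": [0,0,-0.0013],"rotation": [0,0,0]}]}}

```text
clock: 12.15
position: [0.5522, 0.0579, 0.0863]
tcp_rot: [[-0.193, 0.981, 0.001], [0.981, 0.193, 0.006], [0.005, 0.002, -1.0]]
force: [-2.8, 0.0, 5.9]
grip_width: -0.0
```

Call:
{"api": "arm_command", "payload": {"steps": [{"travel": [0,0,-0.0013],"rotation": [0,0,0]},{"travel": [0,0,-0.0013],"rotation": [0,0,0]},{"travel": [0,0,-0.0013],"rotation": [0,0,0]},{"travel": [0,0,-0.0013],"rotation": [0,0,0]},{"travel": [0,0,-0.0013],"rotation": [0,0,0]},{"travel": [0,0,-0.0013],"rotation": [0,0,0]},{"travel": [0,0,-0.0013],"rotation": [0,0,0]},{"travel": [0,0,-0.0013],"rotation": [0,0,0]}]}}

```text
clock: 12.82
position: [0.5527, 0.058, 0.0865]
tcp_rot: [[-0.193, 0.981, 0.002], [0.981, 0.193, 0.005], [0.005, 0.003, -1.0]]
force: [-3.7, -0.9, 4.4]
grip_width: 0.0002
```

```bash
cat > bub.py <<'E'
from chk import *
import sys
c=snap('wrist',sys.argv[1]); o=get_obs();print(o['clock'],o['position'],o['force'])
T=np.array(o['tcp_rot']);p=np.array(o['position'])
im=c['pixels']; cv2.imwrite('pics/c_'+sys.argv[1],cv2.resize(im[0:380,220:420],None,fx=1.5,fy=1.5,interpolation=cv2.INTER_CUBIC)[:,:,::-1])
a=im.astype(float); x0=int(sys.argv[2]) if len(sys.argv)>2 else 317
col=a[:,x0-6:x0+7].mean(1)
ys=np.arange(480)
g=col.sum(1); blue=col[:,2]
if len(sys.argv)>3:
  for y in range(int(sys.argv[3]),int(sys.argv[4])): print(y,col[y].astype(int))
E
python3 bub.py b1.png
```

```text
12.8667 [0.5527 0.058  0.0865] [-2.0498 -1.1601  5.9933]
```

View pics/c_b1.png

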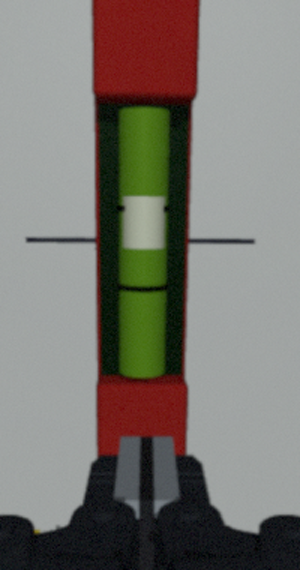

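Call:
{"api": "arm_command", "payload": {"steps": [{"travel": [-0.0005,0,-0.0025],"rotation": [0,0,0]},{"travel": [-0.0005,0,-0.0025],"rotation": [0,0,0]},{"travel": [-0.0005,0,-0.0025],"rotation": [0,0,0]},{"travel": [-0.0005,0,-0.0025],"rotation": [0,0,0]},{"travel": [-0.0005,0,-0.0025],"rotation": [0,0,0]},{"travel": [-0.0005,0,-0.0025],"rotation": [0,0,0]},{"travel": [-0.0005,0,-0.0025],"rotation": [0,0,0]},{"travel": [-0.0005,0,-0.0025],"rotation": [0,0,0]}]}}

```text
clock: 13.53
position: [0.5531, 0.058, 0.0865]
tcp_rot: [[-0.193, 0.981, 0.004], [0.981, 0.193, 0.004], [0.003, 0.005, -1.0]]
force: [-4.4, 0.1, 11.0]
grip_width: 0.0002
```

Call:
{"api": "arm_command", "payload": {"steps": [{"travel": [-0.0005,0,-0.0023],"rotation": [0,0,0]},{"travel": [-0.0005,0,-0.0023],"rotation": [0,0,0]},{"travel": [-0.0005,0,-0.0023],"rotation": [0,0,0]},{"travel": [-0.0005,0,-0.0023],"rotation": [0,0,0]},{"travel": [-0.0005,0,-0.0023],"rotation": [0,0,0]},{"travel": [-0.0005,0,-0.0023],"rotation": [0,0,0]},{"travel": [-0.0005,0,-0.0023],"rotation": [0,0,0]},{"travel": [-0.0005,0,-0.0023],"rotation": [0,0,0]}]}}

```text
clock: 14.2
position: [0.5535, 0.0581, 0.0866]
tcp_rot: [[-0.193, 0.981, 0.007], [0.981, 0.193, 0.003], [0.002, 0.007, -1.0]]
force: [-3.4, -1.9, 10.5]
grip_width: -0.0001
```

Call:
{"api": "arm_command", "payload": {"steps": [{"travel": [-0.0005,0,-0.0023],"rotation": [0,0,0]},{"travel": [-0.0005,0,-0.0023],"rotation": [0,0,0]},{"travel": [-0.0005,0,-0.0023],"rotation": [0,0,0]},{"travel": [-0.0005,0,-0.0023],"rotation": [0,0,0]},{"travel": [-0.0005,0,-0.0023],"rotation": [0,0,0]},{"travel": [-0.0005,0,-0.0023],"rotation": [0,0,0]},{"travel": [-0.0005,0,-0.0023],"rotation": [0,0,0]},{"travel": [-0.0005,0,-0.0023],"rotation": [0,0,0]}]}}

```text
clock: 14.87
position: [0.554, 0.0582, 0.0868]
tcp_rot: [[-0.193, 0.981, 0.009], [0.981, 0.192, 0.002], [0.001, 0.009, -1.0]]
force: [-4.2, -0.8, 10.7]
grip_width: 0.0001
```

```bash
python3 bub.py b2.png 316 120 200
```

```text
14.9167 [0.554  0.0582 0.0868] [-4.8511 -0.9175 11.2751]
120 [ 74 115  24]
121 [ 74 114  23]
122 [ 73 114  21]
123 [ 75 115  24]
124 [ 73 114  22]
125 [ 75 115  24]
126 [ 74 114  23]
127 [ 74 114  21]
128 [ 76 115  27]
129 [ 97 126  66]
130 [138 153 120]
131 [159 167 147]
132 [163 169 152]
133 [163 170 153]
134 [163 170 153]
135 [164 170 153]
136 [163 169 152]
137 [163 169 152]
138 [163 169 152]
139 [163 170 153]
140 [163 170 152]
141 [164 170 153]
142 [162 169 152]
143 [162 169 152]
144 [163 170 153]
145 [163 169 152]
146 [163 169 152]
147 [163 169 152]
148 [163 169 152]
149 [163 170 152]
150 [163 170 152]
151 [163 170 152]
152 [163 169 152]
153 [162 169 151]
154 [163 169 152]
155 [163 169 152]
156 [163 169 152]
157 [163 169 152]
158 [163 169 153]
159 [163 169 152]
160 [162 169 152]
161 [163 170 152]
162 [163 169 152]
163 [160 167 149]
164 [148 159 133]
165 [116 138  91]
166 [ 84 119  44]
167 [ 74 114  22]
168 [ 72 113  20]
169 [ 73 114  22]
170 [ 73 114  23]
171 [ 73 113  21]
172 [ 72 113  21]
173 [ 73 114  22]
174 [ 72 113  20]
175 [ 72 113  21]
176 [ 73 113  23]
177 [ 73 113  20]
178 [ 73 113  21]
179 [ 73 113  23]
180 [ 73 113  21]
181 [ 74 114  24]
182 [ 74 113  24]
183 [ 73 113  22]
184 [ 72 113  23]
185 [ 72 113  22]
186 [ 73 113  23]
187 [ 72 112  23]
188 [ 71 110  19]
189 [ 69 105  21]
190 [56 88 16]
191 [31 52  7]
192 [ 9 18  4]
193 [11 22  5]
194 [34 56  8]
195 [57 91 16]
196 [ 71 109  24]
197 [ 71 112  20]
198 [ 73 113  23]
199 [ 72 112  22]
```

View pics/c_b2.png

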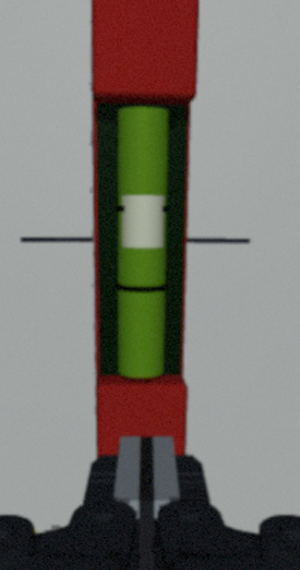

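Call:
{"api": "arm_command", "payload": {"steps": [{"travel": [0,0,0.02],"rotation": [0,0,0]},{"travel": [0,0,0.05],"rotation": [0,0,0]},{"travel": [0.002,-0.015,0.08],"rotation": [-0.001,0.005,0]},{"travel": [0.007,-0.05,0.1],"rotation": [-0.0017,0.0088,0]},{"travel": [0.013,-0.085,0.11],"rotation": [-0.0017,0.0088,0]},{"travel": [0.019,-0.12,0.11],"rotation": [-0.0017,0.0088,0]},{"travel": [0.025,-0.155,0.11],"rotation": [-0.0017,0.0088,0]},{"travel": [0.031,-0.19,0.11],"rotation": [-0.0017,0.0088,0]}], "gripper": 0.04}}

```text
clock: 15.58
position: [0.5857, -0.1336, 0.1981]
tcp_rot: [[-0.192, 0.981, 0.002], [0.981, 0.193, -0.0], [-0.001, 0.002, -1.0]]
force: [0.1, 0.3, -0.2]
grip_width: 0.0399
```

Call:
{"api": "arm_command", "payload": {"steps": [{"travel": [0.002,-0.02,0],"rotation": [0,0,0]},{"travel": [0.002,-0.02,0],"rotation": [0,0,0]},{"travel": [0.002,-0.02,0],"rotation": [0,0,0]},{"travel": [0.002,-0.02,0],"rotation": [0,0,0]},{"travel": [0.002,-0.02,0],"rotation": [0,0,0]},{"travel": [0.002,-0.02,0],"rotation": [0,0,0]},{"travel": [0.002,-0.02,0],"rotation": [0,0,0]},{"travel": [0.002,-0.02,0],"rotation": [0,0,0]}]}}

```text
clock: 16.25
position: [0.5878, -0.1527, 0.1982]
tcp_rot: [[-0.194, 0.981, 0.003], [0.981, 0.194, -0.0], [-0.001, 0.002, -1.0]]
force: [0.2, 0.2, -0.1]
grip_width: 0.0398
```

```bash
python3 - <<'E'
from chk import *
c=snap('wrist','k1.png');o=get_obs();print(o['clock'],o['position'],o['tcp_rot'],o['force'],o['qpos'])
print(look_for('wrist','foot_grip'))
E
```

```text
16.3 [ 0.5877 -0.153   0.1982] [[-0.1935  0.9811  0.0025]
 [ 0.9811  0.1935 -0.0004]
 [-0.0008  0.0024 -1.    ]] [-0.0656 -0.5527  0.5134] [ 38.7964  16.8582 -32.2062  91.3499   9.2395  74.3166  16.3766]
[{'location': [0.5823, -0.0937, 0.0613], 'conf': 0.82}]
```

View pics/k1.png

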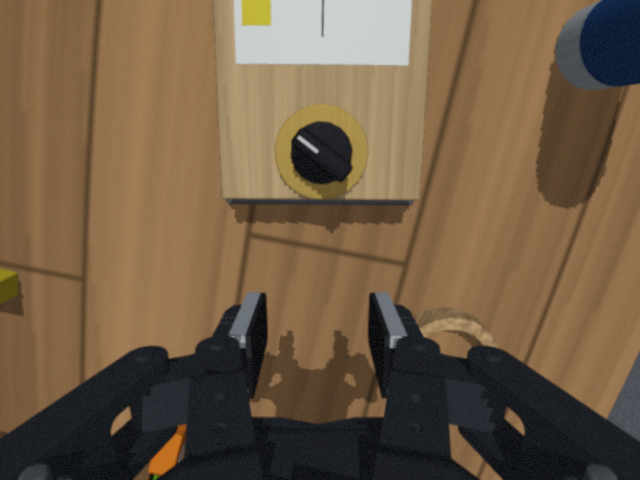

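```bash
python3 - <<'E'
from chk import *
im=cv2.imread('pics/k1.png')[90:210,260:390]
im=np.clip(im.astype(float)*2.0,0,255).astype(np.uint8)
cv2.imwrite('pics/k1c.png',cv2.resize(im,None,fx=5,fy=5,interpolation=cv2.INTER_CUBIC)[:600])
E
```

```text
(no output)
```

View pics/k1c.png

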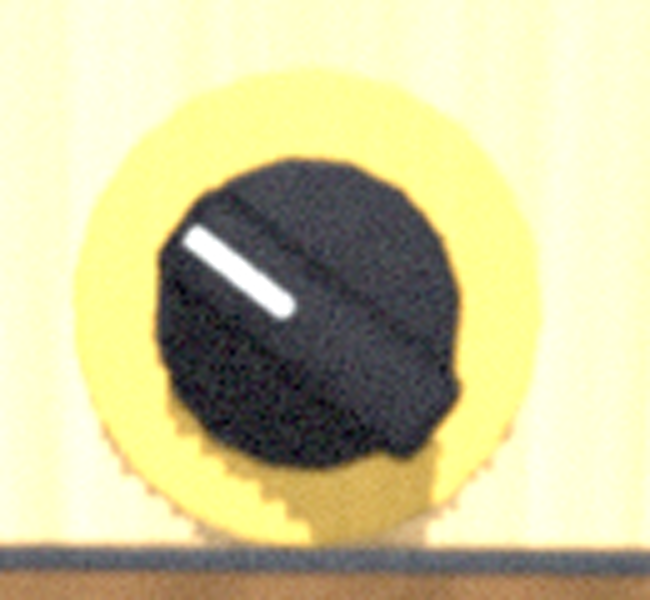

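```bash
python3 - <<'E'
from chk import *
c=read_camera('wrist');o=get_obs()
f=lambda u,v,z=.094:atz(c,(260+u/5,90+v/5),z)
A=f(195,230);B=f(430,424);print(A,B,np.linalg.norm(A-B),(A+B)/2)
d=B-A;print(np.degrees(np.arctan2(d[1],d[0])))
d=f(290,310)-f(188,234);print('white',np.degrees(np.arctan2(d[1],d[0])),np.linalg.norm(d))
d=f(403,458)-f(457,390);print('end',np.degrees(np.arctan2(d[1],d[0])),np.linalg.norm(d))
print('disc', atz(c,(260+308/5,90+308/5),.05))
d=f(430,345)-f(235,200);print('edge',np.degrees(np.arctan2(d[1],d[0])))
E
```

```text
[ 0.5643 -0.0893  0.094 ] [ 0.5974 -0.1068  0.094 ] 0.037444468941113335 [ 0.5809 -0.0981  0.094 ]
-27.88237816196544
white -25.10903551758557 0.015438753760992397
end -116.9275034314063 0.010728454542262083
disc [ 0.5806 -0.0976  0.05  ]
edge -24.773496540685773
```

Call:
{"api": "arm_command", "payload": {"steps": [{"travel": [-0.001,0.008,0],"rotation": [0,0,0.115]},{"travel": [-0.002,0.016,-0.01],"rotation": [0,0,0.23]},{"travel": [-0.003,0.024,-0.02],"rotation": [0,0,0.345]},{"travel": [-0.004,0.032,-0.03],"rotation": [0,0,0.46]},{"travel": [-0.005,0.04,-0.04],"rotation": [0,0,0.575]},{"travel": [-0.006,0.048,-0.05],"rotation": [0,0,0.69]},{"travel": [-0.0075,0.055,-0.06],"rotation": [0,0,0.805]},{"travel": [-0.0077,0.055,-0.065],"rotation": [0,0,0.92]}]}}

```text
clock: 17.07
position: [0.5792, -0.0961, 0.132]
tcp_rot: [[-0.901, 0.434, 0.0], [0.434, 0.901, 0.003], [0.001, 0.003, -1.0]]
force: [0.2, 0.1, -0.1]
grip_width: 0.0399
```

Call:
{"api": "arm_command", "payload": {"steps": [{"travel": [0,0,0],"rotation": [0,0,0]},{"travel": [0,0,0],"rotation": [0,0,0]},{"travel": [0,0,0],"rotation": [0,0,0]},{"travel": [0,0,0],"rotation": [0,0,0]},{"travel": [0,0,0],"rotation": [0,0,0]},{"travel": [0,0,0],"rotation": [0,0,0]},{"travel": [0,0,0],"rotation": [0,0,0]},{"travel": [0,0,0],"rotation": [0,0,0]}]}}

```text
clock: 17.73
position: [0.5793, -0.0962, 0.1322]
tcp_rot: [[-0.901, 0.434, 0.0], [0.434, 0.901, 0.003], [0.001, 0.003, -1.0]]
force: [0.3, 0.0, 0.4]
grip_width: 0.0399
```

```bash
python3 - <<'E'
from chk import *
c=snap('wrist','k2.png');o=get_obs();print(o['clock'],o['position'],o['tcp_rot'],o['force'],o['qpos'])
E
```

```text
17.7833 [ 0.5793 -0.0961  0.1321] [[-0.901   0.4339  0.0004]
 [ 0.4339  0.901   0.0029]
 [ 0.0009  0.0028 -1.    ]] [-0.5749 -0.159   0.7124] [ 41.2885  19.3689 -40.9702  98.2357  13.435   67.4505  61.0175]
```

View pics/k2.png

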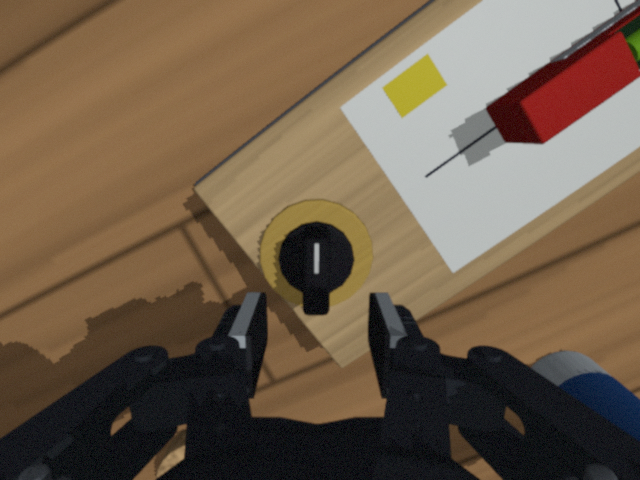

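Call:
{"api": "arm_command", "payload": {"steps": [{"travel": [0.0003,-0.001,-0.01],"rotation": [0,0,0]},{"travel": [0.0007,-0.0019,-0.025],"rotation": [0,0,0]},{"travel": [0.0007,-0.0019,-0.04],"rotation": [0,0,0]},{"travel": [0.0007,-0.0019,-0.052],"rotation": [0,0,0]},{"travel": [0.0007,-0.0019,-0.059],"rotation": [0,0,0]},{"travel": [0.0007,-0.0019,-0.061],"rotation": [0,0,0]},{"travel": [0.0007,-0.0019,-0.061],"rotation": [0,0,0]},{"travel": [0.0007,-0.0019,-0.061],"rotation": [0,0,0]}]}}

```text
clock: 18.45
position: [0.5804, -0.098, 0.0716]
tcp_rot: [[-0.901, 0.434, 0.001], [0.434, 0.901, 0.003], [0.0, 0.003, -1.0]]
force: [-0.0, -0.0, 0.1]
grip_width: 0.0401
```

```bash
python3 - <<'E'
from chk import *
c=snap('wrist','k3.png');o=get_obs();print(o['clock'],o['position'],o['tcp_rot'],o['force'],o['qpos'])
E
```

```text
18.5 [ 0.5806 -0.098   0.0718] [[-0.901   0.4338  0.0017]
 [ 0.4338  0.901   0.0027]
 [-0.0003  0.0031 -1.    ]] [ 0.3767  0.236  -0.2441] [ 39.9684  23.2548 -39.5845 101.2209  16.4725  61.3853  59.0004]
```

View pics/k3.png

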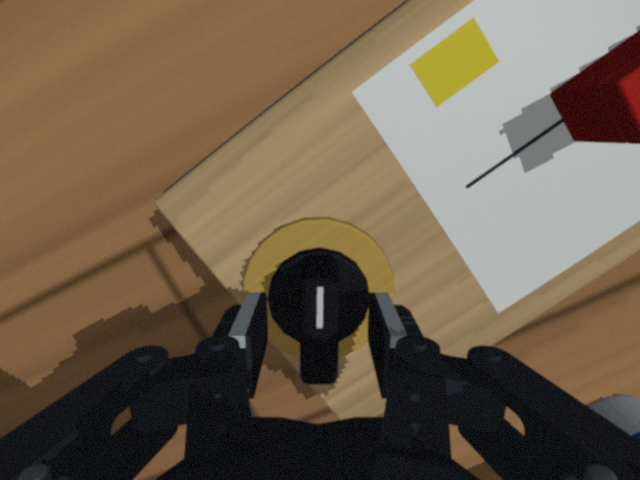

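Call:
{"api": "arm_command", "payload": {"steps": [{"travel": [0,0,0],"rotation": [0,0,0]},{"travel": [0,0,0],"rotation": [0,0,0]},{"travel": [0,0,0],"rotation": [0,0,0]},{"travel": [0,0,0],"rotation": [0,0,0]},{"travel": [0,0,0],"rotation": [0,0,0]},{"travel": [0,0,0],"rotation": [0,0,0]},{"travel": [0,0,0],"rotation": [0,0,0]},{"travel": [0,0,0],"rotation": [0,0,0]}], "gripper": 0.0}}

```text
clock: 19.17
position: [0.5813, -0.098, 0.0722]
tcp_rot: [[-0.901, 0.434, 0.003], [0.434, 0.901, 0.003], [-0.002, 0.004, -1.0]]
force: [3.6, -0.2, 0.9]
grip_width: 0.0126
```

Call:
{"api": "arm_command", "payload": {"steps": [{"travel": [0,0,0],"rotation": [0,0,-0.1]},{"travel": [0,0,0],"rotation": [0,0,-0.21]},{"travel": [0,0,0],"rotation": [0,0,-0.32]},{"travel": [0,0,0],"rotation": [0,0,-0.43]},{"travel": [0,0,0],"rotation": [0,0,-0.54]},{"travel": [0,0,0],"rotation": [0,0,-0.65]},{"travel": [0,0,0],"rotation": [0,0,-0.75]},{"travel": [0,0,0],"rotation": [0,0,-0.84]}]}}

```text
clock: 19.83
position: [0.5804, -0.0987, 0.0726]
tcp_rot: [[-0.274, 0.962, 0.002], [0.962, 0.274, -0.002], [-0.003, 0.001, -1.0]]
force: [-2.8, 0.2, 8.4]
grip_width: 0.0125
```

```bash
python3 - <<'E'
from chk import *
c=snap('wrist','k4.png');o=get_obs();T=o['tcp_rot'];print(o['clock'],o['position'],T,o['force'],o['moment'],np.degrees(np.arctan2(T[1,0],T[0,0])))
E
```

```text
19.8833 [ 0.5804 -0.0987  0.0726] [[-0.2701  0.9628  0.002 ]
 [ 0.9628  0.2701 -0.0021]
 [-0.0025  0.0014 -1.    ]] [-1.7552 -0.4546  4.9223] [-0.1537  0.3956 -0.0061] 105.66777347326196
```

View pics/k4.png

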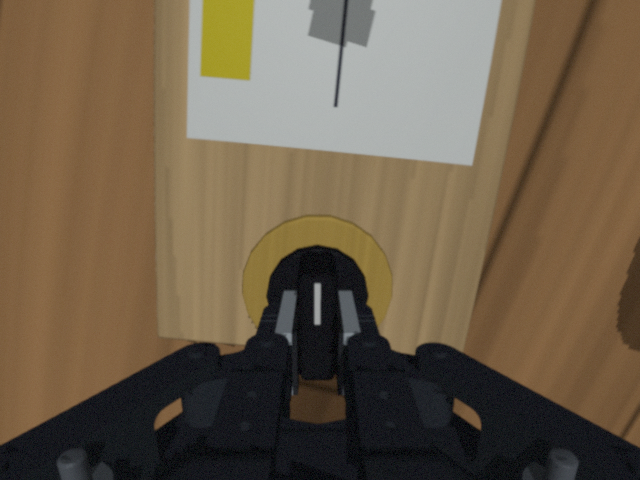

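Call:
{"api": "arm_command", "payload": {"steps": [{"travel": [0,0,0],"rotation": [0,0,0]},{"travel": [0,0,0],"rotation": [0,0,0]},{"travel": [0,0,0],"rotation": [0,0,0]},{"travel": [0,0,0],"rotation": [0,0,0]},{"travel": [0,0,0.02],"rotation": [0,0,0]},{"travel": [0,0,0.045],"rotation": [0,0,0]},{"travel": [0,0,0.07],"rotation": [0,0,0]},{"travel": [0,0,0.08],"rotation": [0,0,0]}], "gripper": 0.04}}

```text
clock: 20.55
position: [0.582, -0.0987, 0.1559]
tcp_rot: [[-0.27, 0.963, 0.006], [0.963, 0.27, -0.003], [-0.005, 0.005, -1.0]]
force: [0.4, 1.0, 0.4]
grip_width: 0.0399
```

Call:
{"api": "arm_command", "payload": {"steps": [{"travel": [-0.005,0.03,0],"rotation": [0,0,-0.02]},{"travel": [-0.011,0.06,0],"rotation": [0,0,-0.04]},{"travel": [-0.017,0.09,0],"rotation": [0,0,-0.06]},{"travel": [-0.022,0.12,0],"rotation": [0,0,-0.078]},{"travel": [-0.027,0.145,0],"rotation": [0,0,-0.078]},{"travel": [-0.029,0.157,0],"rotation": [0,0,-0.078]},{"travel": [-0.029,0.157,0],"rotation": [0,0,-0.078]},{"travel": [-0.029,0.157,0],"rotation": [0,0,-0.078]}], "gripper": 0.0}}

```text
clock: 21.22
position: [0.5531, 0.0574, 0.1555]
tcp_rot: [[-0.195, 0.981, 0.006], [0.981, 0.195, -0.004], [-0.005, 0.005, -1.0]]
force: [0.3, 0.6, 0.1]
grip_width: 0.0004
```

```bash
python3 - <<'E'
from chk import *
c=snap('wrist','p1.png');o=get_obs();T=o['tcp_rot'];print(o['clock'],o['position'],T,o['force'],o['grip_width'])
E
```

```text
21.2667 [0.5533 0.0561 0.1555] [[-0.1931  0.9812  0.0057]
 [ 0.9812  0.1931 -0.0047]
 [-0.0057  0.0047 -1.    ]] [ 0.3412 -0.3     0.4529] -6.709907816069718e-05
```

View pics/p1.png

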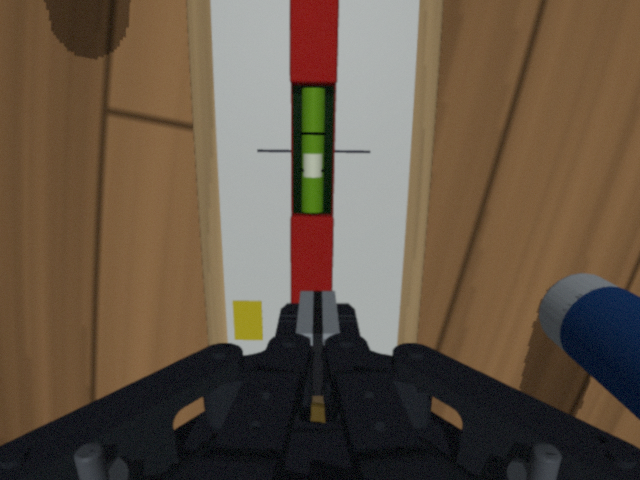

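Call:
{"api": "arm_command", "payload": {"steps": [{"travel": [-0.001,0,-0.015],"rotation": [0.0047,0.0057,0]},{"travel": [-0.002,0.0,-0.035],"rotation": [0.0047,0.0057,0]},{"travel": [-0.002,0.0,-0.05],"rotation": [0.0047,0.0057,0]},{"travel": [-0.002,0.0,-0.058],"rotation": [0.0047,0.0057,0]},{"travel": [-0.002,0.0,-0.062],"rotation": [0.0047,0.0057,0]},{"travel": [-0.002,0.0,-0.065],"rotation": [0.0047,0.0057,0]},{"travel": [-0.002,0.0,-0.067],"rotation": [0.0047,0.0057,0]},{"travel": [-0.002,0.0,-0.069],"rotation": [0.0047,0.0057,0]}]}}

```text
clock: 21.93
position: [0.5523, 0.0549, 0.0881]
tcp_rot: [[-0.192, 0.981, 0.002], [0.981, 0.192, -0.002], [-0.002, 0.001, -1.0]]
force: [-5.2, -4.0, 20.1]
grip_width: 0.0002
```

Call:
{"api": "arm_command", "payload": {"steps": [{"travel": [0,0,-0.002],"rotation": [0,0,0]},{"travel": [0,0,-0.002],"rotation": [0,0,0]},{"travel": [0,0,-0.002],"rotation": [0,0,0]},{"travel": [0,0,-0.002],"rotation": [0,0,0]},{"travel": [0,0,-0.002],"rotation": [0,0,0]},{"travel": [0,0,-0.002],"rotation": [0,0,0]},{"travel": [0,0,-0.002],"rotation": [0,0,0]},{"travel": [0,0,-0.002],"rotation": [0,0,0]}]}}

```text
clock: 22.6
position: [0.5532, 0.0551, 0.0885]
tcp_rot: [[-0.192, 0.981, 0.004], [0.981, 0.192, -0.002], [-0.003, 0.003, -1.0]]
force: [-4.1, -2.1, 10.5]
grip_width: 0.0003
```

Call:
{"api": "arm_command", "payload": {"steps": [{"travel": [-0.0003,0,-0.0025],"rotation": [0,0,0]},{"travel": [-0.0003,0,-0.0025],"rotation": [0,0,0]},{"travel": [-0.0003,0,-0.0025],"rotation": [0,0,0]},{"travel": [-0.0003,0,-0.0025],"rotation": [0,0,0]},{"travel": [-0.0003,0,-0.0025],"rotation": [0,0,0]},{"travel": [-0.0003,0,-0.0025],"rotation": [0,0,0]},{"travel": [-0.0003,0,-0.0025],"rotation": [0,0,0]},{"travel": [-0.0003,0,-0.0025],"rotation": [0,0,0]}]}}

```text
clock: 23.27
position: [0.554, 0.0552, 0.0887]
tcp_rot: [[-0.192, 0.981, 0.006], [0.981, 0.192, -0.003], [-0.004, 0.006, -1.0]]
force: [-4.4, -0.2, 11.7]
grip_width: -0.0003
```

Call:
{"api": "arm_command", "payload": {"steps": [{"travel": [-0.0003,0,-0.0025],"rotation": [0,0,0]},{"travel": [-0.0003,0,-0.0025],"rotation": [0,0,0]},{"travel": [-0.0003,0,-0.0025],"rotation": [0,0,0]},{"travel": [-0.0003,0,-0.0025],"rotation": [0,0,0]},{"travel": [-0.0003,0,-0.0025],"rotation": [0,0,0]},{"travel": [-0.0003,0,-0.0025],"rotation": [0,0,0]},{"travel": [-0.0003,0,-0.0025],"rotation": [0,0,0]},{"travel": [-0.0003,0,-0.0025],"rotation": [0,0,0]}]}}

```text
clock: 23.93
position: [0.555, 0.0554, 0.089]
tcp_rot: [[-0.192, 0.981, 0.009], [0.981, 0.192, -0.004], [-0.006, 0.008, -1.0]]
force: [-4.1, -1.5, 11.9]
grip_width: 0.0002
```

Call:
{"api": "arm_command", "payload": {"steps": [{"travel": [-0.0003,0,-0.0025],"rotation": [0,0,0]},{"travel": [-0.0003,0,-0.0025],"rotation": [0,0,0]},{"travel": [-0.0003,0,-0.0025],"rotation": [0,0,0]},{"travel": [-0.0003,0,-0.0025],"rotation": [0,0,0]},{"travel": [-0.0003,0,-0.0025],"rotation": [0,0,0]},{"travel": [-0.0003,0,-0.0025],"rotation": [0,0,0]},{"travel": [-0.0003,0,-0.0025],"rotation": [0,0,0]},{"travel": [-0.0003,0,-0.0025],"rotation": [0,0,0]}]}}

```text
clock: 24.6
position: [0.556, 0.0556, 0.0893]
tcp_rot: [[-0.192, 0.981, 0.012], [0.981, 0.192, -0.005], [-0.007, 0.011, -1.0]]
force: [-2.9, -0.5, 11.7]
grip_width: 0.0003
```

```bash
python3 bub.py b3.png 314 120 205 | awk 'NR==1||NR>0' | tr '\n' ';'
```

```text
24.65 [0.556  0.0556 0.0893] [-3.896  -0.9936 11.9434];120 [ 74 114  21];121 [ 76 116  26];122 [ 75 115  24];123 [ 74 115  22];124 [ 74 115  23];125 [ 72 111  24];126 [58 90 19];127 [29 48  8];128 [ 9 15  8];129 [ 8 15  5];130 [35 59 10];131 [ 67 104  21];132 [ 74 114  20];133 [ 75 115  24];134 [ 74 115  22];135 [ 75 115  24];136 [ 79 117  32];137 [102 130  72];138 [142 156 123];139 [161 169 148];140 [164 171 154];141 [164 171 154];142 [164 171 154];143 [164 171 153];144 [164 171 154];145 [165 171 154];146 [164 171 153];147 [165 171 153];148 [164 171 154];149 [164 171 154];150 [164 171 153];151 [164 171 154];152 [164 171 154];153 [163 170 153];154 [164 171 153];155 [164 171 153];156 [164 170 153];157 [164 171 153];158 [164 171 153];159 [165 171 154];160 [164 171 153];161 [164 171 153];162 [164 171 154];163 [164 170 153];164 [164 171 154];165 [165 172 155];166 [164 170 153];167 [164 170 154];168 [164 171 153];169 [163 170 153];170 [164 170 153];171 [160 167 148];172 [141 154 126];173 [102 129  74];174 [ 78 117  32];175 [ 74 115  23];176 [ 73 115  24];177 [ 73 114  21];178 [ 72 112  22];179 [ 70 107  21];180 [58 89 16];181 [33 53  9];182 [ 8 16  3];183 [12 22  6];184 [37 58 10];185 [58 91 16];186 [ 71 110  22];187 [ 73 114  20];188 [ 73 114  21];189 [ 73 114  22];190 [ 72 113  21];191 [ 74 114  22];192 [ 72 113  21];193 [ 73 114  21];194 [ 73 114  22];195 [ 74 114  23];196 [ 72 113  22];197 [ 74 114  23];198 [ 72 113  21];199 [ 73 113  22];200 [ 73 113  21];201 [ 73 114  23];202 [ 72 113  21];203 [ 74 114  24];204 [ 73 113  21];
```

View pics/c_b3.png

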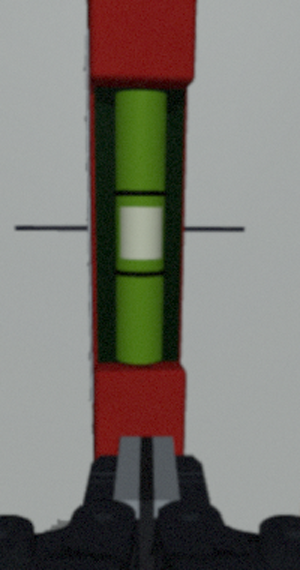

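```bash
python3 - <<'E'
from chk import *
im=cv2.imread('pics/b3.png')
cv2.imwrite('pics/b3z.png',cv2.resize(im[0:300,230:400],None,fx=2,fy=2,interpolation=cv2.INTER_CUBIC)[:600])
c=read_camera('scene'); im=c['pixels']; cv2.imwrite('pics/s1.png',cv2.resize(im[160:290,310:440],None,fx=4.5,fy=4.5,interpolation=cv2.INTER_CUBIC)[:,:,::-1])
print(get_obs()['force'],get_obs()['position'])
E
```

```text
[-4.0026 -1.6056 11.7385] [0.5561 0.0556 0.0893]
```

View pics/b3z.png

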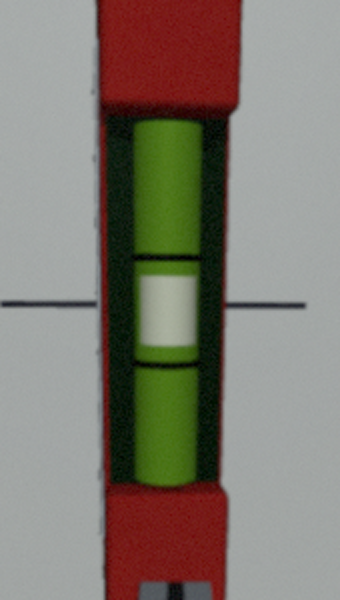

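View pics/s1.png

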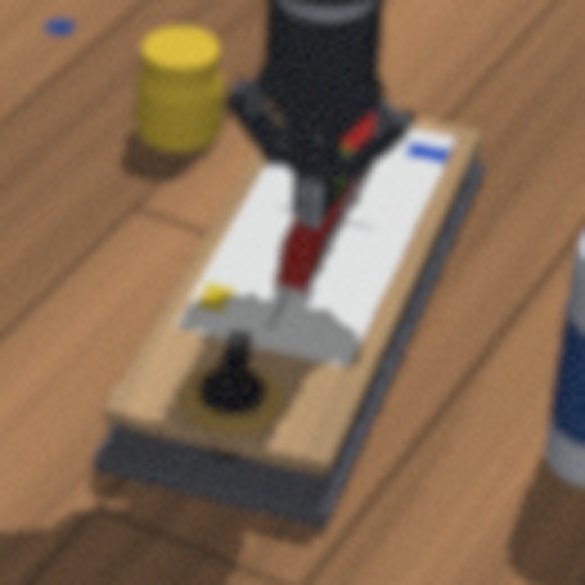

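Call:
{"api": "arm_command", "payload": {"steps": [{"travel": [-0.001,0,0.002],"rotation": [0,0,0]},{"travel": [-0.002,0,0.006],"rotation": [0,0,0]},{"travel": [-0.003,0,0.015],"rotation": [0.0,0.005,0]},{"travel": [-0.004,0.001,0.03],"rotation": [0.004,0.012,0]},{"travel": [-0.004,0.001,0.05],"rotation": [0.004,0.012,0]},{"travel": [-0.004,0.001,0.062],"rotation": [0.004,0.012,0]},{"travel": [-0.004,0.001,0.062],"rotation": [0.004,0.012,0]},{"travel": [-0.004,0.001,0.062],"rotation": [0.004,0.012,0]}]}}

```text
clock: 25.37
position: [0.5525, 0.0566, 0.1519]
tcp_rot: [[-0.192, 0.981, 0.002], [0.981, 0.192, -0.001], [-0.001, 0.002, -1.0]]
force: [-0.0, -0.3, -0.7]
grip_width: 0.0001
```

```bash
python3 - <<'E'
from chk import *
for i in range(4): read_camera('top')
c=snap('wrist','p2.png')
o=get_obs();T=np.array(o['tcp_rot']);p=o['position'];print(o['clock'],p,T,o['force'])
im=c['pixels'].astype(int)
f=lambda u,v,z:(T.T@(atz(c,(u,v),z)-p))[:2]
r=(im[:,:,0]>90)&(im[:,:,1]<0.4*im[:,:,0])
ps=[]
for y in list(range(5,76,10))+list(range(232,285,8)):
    q=np.where(r[y,270:360])[0]+270
    A,B=f(q.min()-.5,y,.0895),f(q.max()+.5,y,.0895)
    ps.append((A+B)/2)
ps=np.array(ps);print(np.polyfit(ps[:,0],ps[:,1],1))
a=im.sum(2)
for x in (262,268,275,345,355,365):
    w=400-np.clip(a[135:185,x],0,400); y=135+(w*np.arange(50)).sum()/max(1,w.sum());print(x,y,f(x,y,.0495))
d=a[:,309:318].mean(1); print([ (y,int(d[y])) for y in range(85,235) if d[y]<170])
E
```

```text
25.6167 [0.5513 0.0565 0.1502] [[-0.1918  0.9814 -0.0018]
 [ 0.9814  0.1918 -0.0006]
 [-0.0002 -0.0019 -1.    ]] [-0.0315 -0.2023 -0.2632]
[ 0.0124 -0.0009]
262 150.79508196721312 [ 0.0588 -0.0333]
268 150.7735294117647 [ 0.0588 -0.0296]
275 150.77428571428572 [ 0.0587 -0.0254]
345 151.14121037463977 [0.0585 0.0172]
355 151.14678899082568 [0.0585 0.0233]
365 151.42045454545456 [0.0583 0.0293]
[(85, 123), (131, 140), (132, 62), (133, 76), (134, 149), (214, 132), (215, 94), (216, 111), (217, 136), (218, 161), (219, 169), (230, 169)]
```

View pics/p2.png

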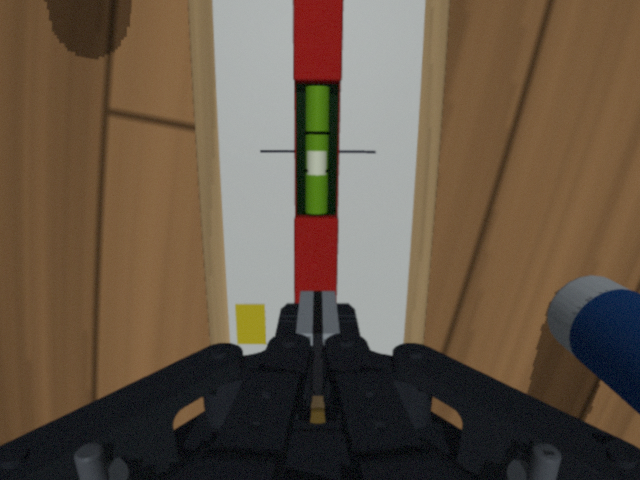

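Call:
{"api": "arm_command", "payload": {"steps": [{"travel": [-0.001,0,-0.02],"rotation": [0,0,0]},{"travel": [-0.001,0,-0.04],"rotation": [0,0,0]},{"travel": [-0.001,0,-0.053],"rotation": [0,0,0]},{"travel": [-0.001,0,-0.058],"rotation": [0,0,0]},{"travel": [-0.001,0,-0.06],"rotation": [0,0,0]},{"travel": [-0.001,0,-0.0615],"rotation": [0,0,0]},{"travel": [-0.001,0,-0.063],"rotation": [0,0,0]},{"travel": [-0.001,0,-0.0635],"rotation": [0,0,0]}]}}

```text
clock: 26.28
position: [0.551, 0.0564, 0.0883]
tcp_rot: [[-0.192, 0.981, -0.001], [0.981, 0.192, -0.001], [-0.001, -0.001, -1.0]]
force: [-3.9, -0.7, 9.5]
grip_width: -0.0003
```

```bash
python3 - <<'E'
from chk import *
for i in range(60):
    if i%8==0:
        o=get_obs();print(o['clock'],o['position'],o['force'])
    read_camera('wrist')
E
python3 bub.py b4.png 314 120 200| tr '\n' ';'
```

```text
26.2833 [0.551  0.0564 0.0883] [-3.9445 -0.6972  9.5402]
26.6833 [0.551  0.0564 0.0883] [-1.5646 -0.6595  5.9589]
27.0833 [0.551  0.0564 0.0883] [-3.2919 -0.9952  6.6554]
27.4833 [0.551  0.0564 0.0883] [-2.6918 -0.9622  6.2261]
27.8833 [0.551  0.0564 0.0883] [-2.7814 -2.2682  5.6524]
28.2833 [0.551  0.0564 0.0883] [-2.5205 -1.8181  6.105 ]
28.6833 [0.551  0.0564 0.0883] [-3.4968 -0.4193  6.5656]
29.0833 [0.551  0.0564 0.0883] [-2.7069 -1.3654  6.7205]
29.3333 [0.551  0.0564 0.0883] [-2.4263 -1.0945  5.9389];120 [ 73 112  22];121 [ 73 112  21];122 [ 74 113  24];123 [ 74 113  23];124 [ 74 113  24];125 [ 73 112  22];126 [ 72 112  22];127 [ 74 113  23];128 [ 72 113  22];129 [ 72 112  22];130 [ 67 103  19];131 [45 71 11];132 [16 29  4];133 [7 7 6];134 [10 19  6];135 [39 63 11];136 [ 66 103  19];137 [ 73 112  22];138 [ 73 113  24];139 [ 72 113  22];140 [ 72 113  23];141 [ 73 113  24];142 [ 77 115  32];143 [ 98 127  65];144 [134 150 112];145 [155 163 141];146 [160 166 149];147 [160 166 149];148 [161 166 150];149 [160 166 149];150 [160 167 150];151 [160 166 149];152 [160 167 150];153 [160 167 149];154 [160 166 149];155 [160 166 149];156 [160 166 149];157 [160 166 150];158 [160 167 149];159 [160 166 149];160 [160 166 149];161 [160 166 150];162 [160 167 150];163 [160 167 149];164 [160 167 150];165 [160 167 149];166 [160 166 149];167 [160 167 149];168 [160 167 150];169 [160 167 149];170 [160 167 149];171 [160 166 149];172 [160 167 150];173 [160 167 149];174 [159 166 149];175 [160 167 150];176 [160 167 149];177 [154 163 143];178 [132 147 116];179 [ 93 123  65];180 [ 73 113  26];181 [ 72 112  21];182 [ 71 111  21];183 [ 70 108  21];184 [62 98 16];185 [45 72  9];186 [23 35  8];187 [ 5 12  4];188 [24 41  6];189 [51 82 14];190 [ 69 107  23];191 [ 72 112  24];192 [ 71 112  21];193 [ 72 112  21];194 [ 72 112  22];195 [ 71 111  21];196 [ 71 111  19];197 [ 71 111  20];198 [ 72 111  22];199 [ 71 111  21];
```

View pics/c_b4.png

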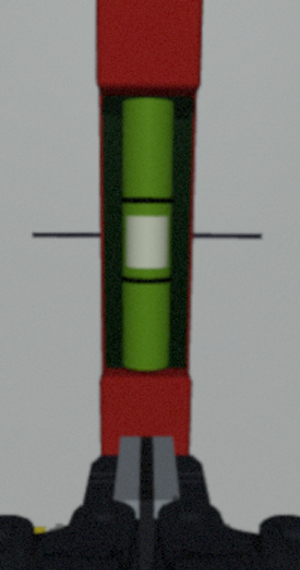

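Call:
{"api": "arm_command", "payload": {"steps": [{"travel": [-0.0005,0,-0.0015],"rotation": [0,0.001,0]},{"travel": [-0.0008,0,-0.002],"rotation": [0,0.001,0]},{"travel": [-0.0008,0,-0.0025],"rotation": [0,0.001,0]},{"travel": [-0.0008,0,-0.003],"rotation": [0,0.001,0]},{"travel": [-0.0008,0,-0.003],"rotation": [0,0.001,0]},{"travel": [-0.0008,0,-0.003],"rotation": [0,0.001,0]},{"travel": [-0.0008,0,-0.003],"rotation": [0,0.001,0]},{"travel": [-0.0008,0,-0.003],"rotation": [0,0.001,0]}]}}

```text
clock: 30.0
position: [0.5513, 0.0565, 0.0883]
tcp_rot: [[-0.192, 0.981, 0.001], [0.981, 0.192, -0.002], [-0.003, 0.001, -1.0]]
force: [-5.3, -1.5, 12.9]
grip_width: -0.0002
```

```bash
cat > wait.py <<'E'
from chk import *
import sys
for i in range(int(sys.argv[1])):
    if i%10==0:
        o=get_obs();print(o['clock'],o['position'],o['force'])
    c=read_camera('wrist')
a=c['pixels'].astype(float);x0=314
col=a[:,x0-6:x0+7].mean(1); y=np.arange(480)
s=slice(110,215); b=np.clip(col[s,2]-60,0,None); print('bubble',(b*y[s]).sum()/b.sum(), (b>45).sum())
d=np.clip(70-col[s,1],0,None); yy=y[s]; bm=(b*yy).sum()/b.sum()
u=yy<bm
r1=(d*yy)[u].sum()/d[u].sum(); r2=(d*yy)[~u].sum()/d[~u].sum()
print('rings',r1,r2,'off mm',(bm-(r1+r2)/2)/(r2-r1)*19)
E
python3 wait.py 51; python3 bub.py b5.png
```

```text
30.0 [0.5513 0.0565 0.0883] [-5.3464 -1.5394 12.8952]
30.5 [0.5513 0.0564 0.0883] [-5.1041 -1.701  13.548 ]
31.0 [0.5513 0.0564 0.0883] [-5.2114 -1.1532 13.8573]
31.5 [0.5513 0.0565 0.0883] [-5.6575 -1.8146 13.1273]
32.0 [0.5513 0.0565 0.0883] [-4.4507 -1.695  13.1284]
32.5 [0.5513 0.0564 0.0883] [-5.4257 -0.8605 13.7557]
bubble 160.34234886099952 34
rings 133.13412228796844 186.94426649583602 off mm 0.10704180406203312
32.6 [0.5513 0.0564 0.0883] [-4.1515 -1.1585 12.8726]
```

View pics/c_b5.png

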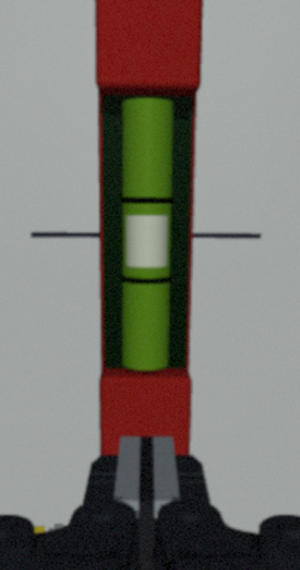

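```bash
python3 - <<'E'
from chk import *
c=read_camera('wrist')
o=get_obs();T=np.array(o['tcp_rot']);p=o['position'];im=c['pixels'].astype(int)
f=lambda u,v,z:(T.T@(atz(c,(u,v),z)-p))[:2]
print('rings mid',f(317,160,.0855),'recess',(f(317,62,.0883)+f(317,247.5,.0883))/2,'mark',f(245,156.5,.0487),f(390,157.3,.0487))
r=(im[:,:,0]>90)&(im[:,:,1]<0.4*im[:,:,0]);ps=[]
for y in list(range(5,56,10))+list(range(255,290,8)):
    q=np.where(r[y,270:370])[0]+270
    ps.append((f(q.min()-.5,y,.0883)+f(q.max()+.5,y,.0883))/2)
ps=np.array(ps);print(np.polyfit(ps[:,0],ps[:,1],1))
s=snap('top','t9.png');cv2.imwrite('pics/t9c.png',cv2.resize(s['pixels'][100:330,130:400],None,fx=2.5,fy=2.5)[:,:,::-1])
print(o['clock'],o['force'])
E
```

```text
rings mid [0.0592 0.0003] recess [0.0594 0.0003] mark [ 0.0586 -0.0326] [0.0582 0.0336]
[ 0.0109 -0.0002]
32.65 [-4.9484 -1.3992 13.4231]
```

View pics/t9c.png

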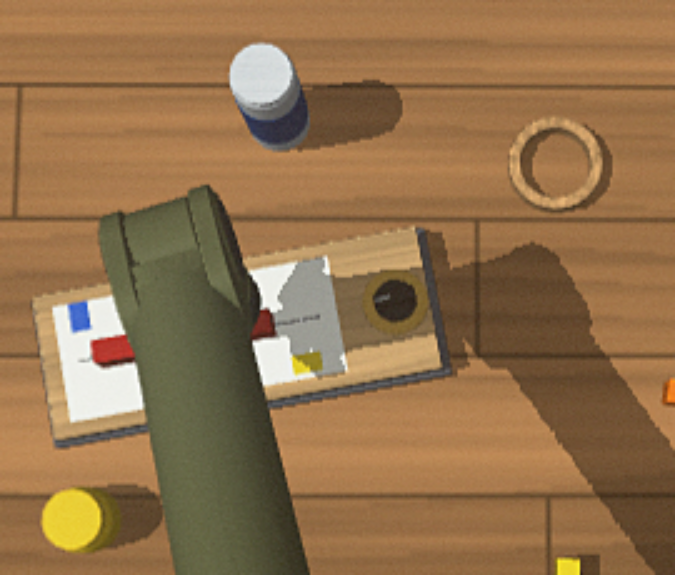

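The level lies on the line, about 1 mm from the mark. The push is about 13 N and steady, and the bubble is about 0.1 mm off centre. I'm handing in.

```bash
python3 -c "
from cell import *
print(sign_off())"
```

```text
the job is handed in; nothing more can be done
None
```

The job is handed in with the arm still pressing the red level and the bubble centred. `sign_off()` gives no verdict, so the figures below are my own last checks.

**What I did:** I gripped the red level and set it upright on the drawn line at the cross. With the level pressed, the bubble read about 6.5 mm towards the hinge, so I turned the knob 0.85 rad clockwise. Then I pressed the foot-side top of the level again with shut fingers.

**Last checks before handing in, at 32.7 s:**
- **Bubble:** it sat about 0.1 mm from the middle of the rings.
- **Push:** it held steady at about 13 N. The fingertips did not sink between 6 N and 13 N, so the board was bearing on its foot.
- **Placement:** the level was within about 1 mm of the cross along the line. Its angle to the line was about 0.3° off when I last measured both together, before the knob was turned.
- **Bystanders:** the top camera showed the spray can, paint jar and tape roll where they stood at the start.

**What went wrong or disagreed:**
- On the first presses the hand crept sideways and upwards, and in the re-press after the knob turn the level may have rolled slightly. I lifted off and pressed again without the creep.
- At only 6 N the bubble read about 0.4 mm towards the foot, so I raised the push.
- A sideways force of about 5 N remained during the final press.

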